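Stand a filter module in the test jig and hold the probe on its contact

TASK

Test the flat metal filter module that lies on the bench: stand it gently on its plain narrow end in the channel of the test jig, so that its flat round contact faces up, and let go of it. Then take the cordless pen probe out of its leaning stand, hold it upright and press its sprung tip lightly on the round contact, so that the tip pin is pushed about half-way in, and finish while still holding it there like that. Leave the other things on the bench where they are.

Things in the scene. Friction and masses are not known exactly. Their poses are not given: they have to be found in the camera images.
- module: Filter module: flat metal box 100 (x) x 60 (y) x 24 mm (z), 0.26 kg, lying lid up on its broad back; origin at the centre of that back. Its +x end, at the start turned roughly away from the robot (within 30 degrees), is a narrow end with the flat round contact and a slim threaded socket; the -x end (foot) is plain. The probe stand is on the other side of the jig.
- module_contact (a point): Centre of the outer face of the module's flat round brass contact (14 mm diameter, 3 mm proud of the end, in a white ring): 53, 12, 12 mm from the module's origin along its x, y, z. The threaded socket, not wanted, is 9 mm in diameter, 12 mm proud, 29 mm further to -y. Axes as the module's.
- module_foot (a point): Centre of the module's plain narrow end: -50, 0, 12 mm from the module's origin along its x, y, z. Axes as the module's.
- jig: Test jig, fixed: low black case 160 (x) x 220 (y) x 46 mm high with an aluminium bed plate on top. A block with two posts stands along its far edge, 60 mm to +x of the origin, up to 90 mm above the bench. Origin under its centre, on the bench; x roughly away from the robot (within 17 degrees), z up.
- jig_channel (a point): Middle of the floor of the channel on the jig's bed: 52 mm above the bench, 20 mm to -x of the jig's centre. It runs along y between two rails 150 mm long, 12 mm high, 9 mm thick and 32 mm apart, open at both ends. The module's foot (60 mm along it, 24 mm across it) stands in it with 4 mm to spare on either side. Axes as the jig's.
- stand: Probe stand, fixed: dark base 100 (x) x 85 (y) x 14 mm with a steel sleeve (25 mm outside, 17 mm inside diameter) that leans 25 degrees from vertical (the probe in it some 3 degrees more), its mouth towards the stand's -x, roughly towards the robot (within 30 degrees). Origin under its centre.
- stand_mouth (a point): Centre of the sleeve's mouth, 66 mm above the bench; axes as the stand's (level).
- probe: Cordless pen probe, 80 g, in the leaning sleeve; comes out along its axis. Origin at the tip, +z up the axis to its top, 137 mm from the tip. Tip pin 4 mm thick to 10 mm, black round nose to 48 mm, 24 mm collar (on the sleeve's mouth) 48 to 52 mm, grey square-sided handle 52 to 137 mm, 18 mm along x by 16 mm along y. Its y is level: fingers tilted with it can close along y.
- probe_tip (a point): The rounded end of the probe's sprung tip pin; moves with the pin.
- plunger (a joint): how far the probe's tip pin is pushed in, m: 0 = out, 0.008 = bottomed. A spring holds it out: about 1.05 N to start it, 0.35 N more for each mm, 3.9 N when bottomed.
- marker: Bystander: blue marker pen lying, 135 mm long, 13 mm thick; origin at mid underside.
- small_unit: Bystander: small brass-coloured metal block 50 x 40 x 26 mm with two dark discs on top; origin under its centre.
- driver: Bystander: screwdriver lying, 170 mm long, black handle; origin at mid underside.
- tape: Bystander: roll of tape lying flat, outside diameter 84 mm, 18 mm high; origin under its centre.
- cover: Bystander: loose sheet-steel cover lying flat, 100 x 60 x 4 mm; origin under its centre.
- flux_bottle: Bystander: small upright white bottle, diameter 42 mm, 100 mm high; origin under its centre.
- dish: Bystander: small steel dish, diameter 72 mm, 22 mm high; origin under its centre.
Mind the look-alikes: they are no part of the job. Of the things that look like the module, the smallest one is meant.

How it is judged:
By the outcome, as a careful person would: the job done as asked, in the order asked, and still so for the second after the job is handed in, while the arm keeps its last pose, push and grip.
It also fails if it takes over 72 s, if anything falls off the work surface, if the arm or the gripper's body presses on something with over 40 N, if the wrist force passes 120 N, or if a joint passes its speed limit or range.

ROBOT

A 6-joint arm with a two-finger parallel gripper is mounted at the origin on the work surface. World frame = base frame: x ahead of the robot, y to its left, z up, the work surface at z = 0. Lengths are in m, angles in degrees, forces in N, time in s.
With the tool pointing down it reaches from about 0.4 to 0.825 m from the base axis. Payload 7 kg.
Tool frame: the origin (TCP) lies midway between the tips of the shut fingers; the grasp point (between the pads) lies 19 mm behind it; z points along the fingers, y is the line along which they close (so a half turn about z gives the same grasp; the last joint's range is limited). The gripper opens to 88 mm and grips with 3 to 60 N. Pads are 19 mm wide; open, the fingers measure 130 mm over their backs; the gripper's body (78 mm by 193 mm) begins 47 mm behind the grasp point.
Start: joints at [85.892, 20.546, 0.682, 0, -70.136, -16.507], TCP at [0.238, 0.632, 0.198] pointing down, gripper open.
Joint ranges: [-176.03, 176.03], [-82.01, 121.73], [-58.28, 71.71], [-173.87, 95.51], [-174.79, -0.11], [-173.66, 173.66]. Speed limits (degrees/s): [136.94, 136.94, 172.46, 180, 180, 180].

INTERFACE

Orientations are given as [roll, pitch, yaw] about the fixed x, y, z axes, in that order (R = Rz(yaw) Ry(pitch) Rx(roll)).
In Python, from plant import telemetry, viewer, workorder gives the robot as it stands. The module is installed in compiled form; this text tells all that it offers.
- The arm moves only by the tool carry_out, never from a script. Its argument "rows" is a list of rows, each a list of 6 numbers: the shift along the tool's x, y, z in m, then the turn, a rotation vector about the tool's x, y, z in rad. In form: [[tx, ty, tz, ax, ay, az], ...]. A call has 1 to 8 rows; each row is the pose to reach, as a shift and turn from the pose commanded when the call began, along the tool's axes at that moment; what a row does not reach only later rows make up. A row lasts 1/8 s, in which the tool goes at most 62.5 mm and 10.7 degrees, less where a joint would pass 70% of its speed; a pose out of reach is approached as far as the arm can. A call with a gripper value outside its range is refused whole. "grip" is the gripper's target within -1 to 1 (fully open at 1, half-way at 0, shut at -1), set as the call begins (left out, the last holds). The fingers move at their own pace and stop on an object; the grip force is fixed at half the most. Time passes only in rows, so rows that repeat a pose let the fingers close. It gives the time, the measured TCP pose, the force, the opening and the grip force at its end, in the units of the state.
- telemetry.get_obs(): the state, without advancing time (a new reading comes with each control period).
- viewer.snapshot(name): name is "scene" or "top" or "wrist"; returns the picture (384x512x3 uint8, red, green, blue); there is no depth.
- viewer.camera_info(name): a dict with "intrinsics" (3x3 intrinsics, pixels), "extrinsics" (4x4, takes a point from camera to world coordinates); the wrist camera has in their place "tool_from_camera" (4x4, takes a point from camera to tool coordinates, whose origin is the TCP and whose axes are the flange's). Camera axes: x right, y down, z forward; pixel columns grow to the right and rows downward; lengths in m; the calibration is good to about 2 mm. A picture is of the moment at which its call begins: read the wrist's pose just before it. camera_info takes no time and is no camera call.
- workorder.close_job(): hands the job in; it is judged then, once.
The state is a dict: "clock": time; "joint_pos": joint angles; "qvel": joint speeds; "tau": joint torques, N m; "tool_pos": TCP position; "orientation": TCP orientation; "force": force on the tool from outside, world axes, zero at the start; "moment": the same for the moment, N m; "opening": finger opening in m; "gripper_force": force on a finger pad.
Only numpy, scipy, OpenCV 4.12 (cv2) and the standard library are available. Lean on these libraries where they do the work, as an engineer would, in place of code of your own. Each camera call takes 0.05 s, during which the arm holds its last target. There are 200 camera calls.

## Working session

There is one attempt and no reset: what is moved stays moved. The work goes in short steps, Python scripts to look and compute and a tool call to move; the robot and the scene stay as the last step left them, time stands still between calls to the robot, and variables do not carry over. Pictures are saved under pics/ and viewed, at most 10 in all, crops included, and the job is handed in when it is done.

Besides the shell and the picture viewer there is one more tool, called as a command line: name --pt "numbers of a row" for each row, then --argument value for the rest. carry_out: Moves the arm, as the interface text tells. Its arguments: {"type":"object","properties":{"rows":{"type":"array"},"grip":{"type":"number"}},"required":["rows"]}

```bash
mkdir -p pics
cat > h.py <<'E'
import numpy as np, cv2
from scipy.spatial.transform import Rotation as R
from plant import telemetry, viewer, workorder
def snap(n,f):
    im=np.asarray(viewer.snapshot(n)); cv2.imwrite('pics/'+f+'.png',im[:,:,::-1]); return im
def cam(n):
    c=viewer.camera_info(n); K=np.array(c['intrinsics'])
    if n=='wrist':
        o=telemetry.get_obs(); T=np.eye(4); T[:3,:3]=R.from_euler('xyz',o['orientation'],degrees=True).as_matrix(); T[:3,3]=o['tool_pos']
        return K,T@np.array(c['tool_from_camera'])
    return K,np.array(c['extrinsics'])
def ray(KT,uv):
    K,T=KT; d=T[:3,:3]@np.linalg.solve(K,[uv[0],uv[1],1]); return T[:3,3],d
def onz(KT,uv,z):
    o,d=ray(KT,uv); return o+d*(z-o[2])/d[2]
def proj(KT,p):
    K,T=KT; q=K@(T[:3,:3].T@(np.asarray(p)-T[:3,3])); return q[:2]/q[2]
def tri(a,ua,b,ub):
    A=np.zeros((3,3));v=np.zeros(3)
    for k,u in((a,ua),(b,ub)):
        o,d=ray(k,u);d/=np.linalg.norm(d);P=np.eye(3)-np.outer(d,d);A+=P;v+=P@o
    return np.linalg.solve(A,v)
E
python3 - <<'E'
from h import *
a=snap('scene','s0');b=snap('top','t0');c=snap('wrist','w0')
cv2.imwrite('pics/a0.png',np.vstack([np.hstack([cv2.resize(b,(800,600),interpolation=3)])])[:,:,::-1])
cv2.imwrite('pics/b0.png',cv2.resize(a,(800,600))[:,:,::-1])
for n in('scene','top','wrist'): print(n,[np.round(x,3).tolist() for x in cam(n)])
print(telemetry.get_obs())
E
```

```text
scene [[[349.239, 0.0, 257.168], [0.0, 349.239, 190.222], [0.0, 0.0, 1.0]], [[-0.107, 0.749, -0.654, 1.334], [0.994, 0.071, -0.082, -0.015], [-0.015, -0.659, -0.752, 0.998], [0.0, 0.0, 0.0, 1.0]]]
top [[[361.978, 0.0, 262.166], [0.0, 361.978, 194.324], [0.0, 0.0, 1.0]], [[-0.013, -0.992, 0.124, 0.42], [-1.0, 0.011, -0.017, -0.09], [0.015, -0.124, -0.992, 1.035], [0.0, 0.0, 0.0, 1.0]]]
wrist [[[297.132, 0.0, 257.785], [0.0, 297.132, 193.567], [0.0, 0.0, 1.0]], [[-0.353, -0.899, -0.26, 0.307], [-0.936, 0.339, 0.096, 0.606], [0.002, 0.278, -0.961, 0.385], [0.0, 0.0, 0.0, 1.0]]]
{'clock': 0.15, 'joint_pos': array([ 8.58919593e+01,  2.05849472e+01,  6.46743051e-01, -1.48890887e-02,
       -7.01357548e+01, -1.65055244e+01]), 'qvel': array([ 0.10028034, -0.11338939,  0.23465855,  0.02246661,  0.07458172,
       -0.02387431]), 'tau': array([-1.91093946e-03, -5.83272314e+01,  2.93290722e+01,  7.00118065e+00,
        8.80477804e-03, -1.07426135e-04]), 'tool_pos': array([0.23754234, 0.63139513, 0.19681092]), 'orientation': array([ 1.79925112e+02, -7.59257772e-03, -2.06186284e+01]), 'force': array([ 0.73369767, -0.89845551,  0.2446511 ]), 'moment': array([-0.05175802,  0.01041508,  0.01867176]), 'gripper_force': 0.0, 'opening': 0.08748226368711265}
```

View pics/a0.png

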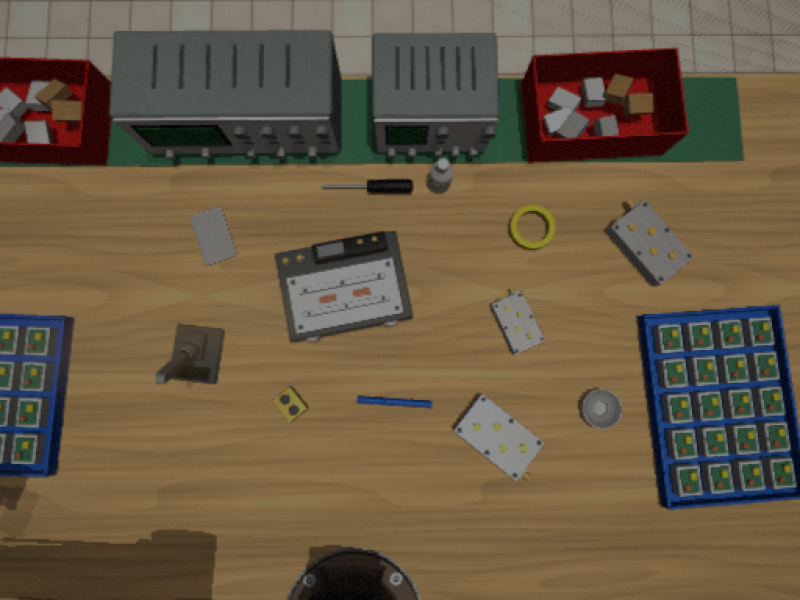

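View pics/b0.png

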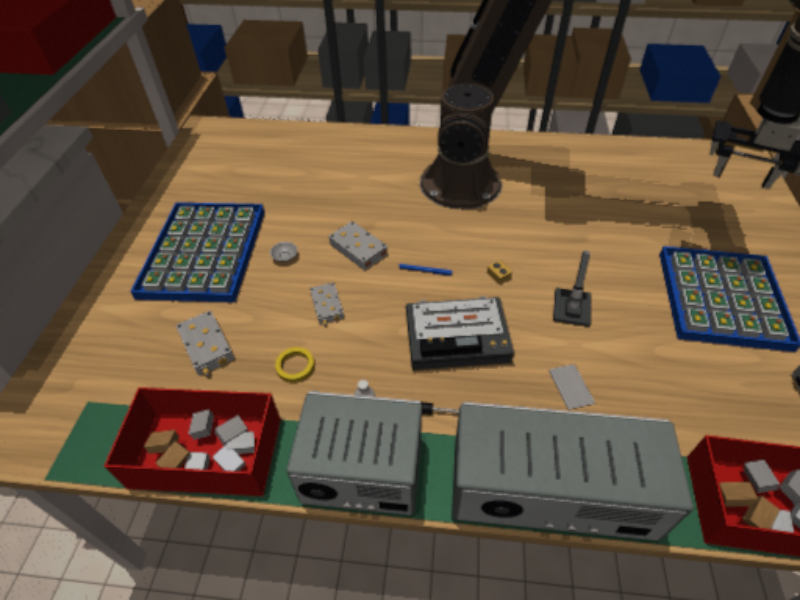

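Top view (800 px scale) shows three module look-alikes: A (517,322), B (498,437), C (650,243). A is the smallest and its contact end points away from the robot (up), so A fits. The jig is at (344,285) and the stand at (198,353), with the probe top at about (163,378). I'll confirm in one crop and measure.

Run:
```python
from h import *
t=cv2.imread('pics/t0.png');s=cv2.imread('pics/s0.png')
c1=cv2.resize(t[175:240,300:360],None,fx=6,fy=6,interpolation=2)
c2=cv2.resize(t[140:225,170:270],(400,340),interpolation=2)
c3=cv2.resize(t[200:255,95:150],(250,250),interpolation=2)
c4=cv2.resize(s[155:215,345:385],(150,225),interpolation=2)
C=np.zeros((600,800,3),np.uint8);C[:390,:360]=c1;C[:340,380:780]=c2;C[345:595,380:630]=c3;C[345:570,640:790]=c4
cv2.imwrite('pics/c1.png',C)
kt=cam('top')
hsv=cv2.cvtColor(t,cv2.COLOR_BGR2HSV)
m=((hsv[...,1]<60)&(hsv[...,2]>70)).astype(np.uint8)
m=cv2.morphologyEx(m,cv2.MORPH_CLOSE,np.ones((5,5)))
n,l,st,ce=cv2.connectedComponentsWithStats(m)
for (u,v) in((331,206),(319,280),(416,155)):
    k=np.bincount(l[v-8:v+8,u-8:u+8].ravel(),minlength=n);k[0]=0;k=k.argmax()
    ct=cv2.findContours((l==k).astype(np.uint8),0,2)[0][0]
    w=np.array([onz(kt,p[0],.024)[:2]*1000 for p in ct],np.float32)
    print(cv2.minAreaRect(ct),cv2.minAreaRect(w),cv2.boxPoints(cv2.minAreaRect(w)).round().tolist())
# bed plate
for (u,v) in((222,190),):
    k=np.bincount(l[v-15:v+15,u-15:u+15].ravel(),minlength=n);k[0]=0;k=k.argmax()
    ct=cv2.findContours((l==k).astype(np.uint8),0,2)[0][0]
    w=np.array([onz(kt,p[0],.05)[:2]*1000 for p in ct],np.float32)
    print('bed',cv2.minAreaRect(w),cv2.boxPoints(cv2.minAreaRect(w)).round().tolist())
```

```text
((331.06787109375, 205.80995178222656), (36.53003692626953, 21.499446868896484), 64.65382385253906) ((512.1673583984375, -300.2965087890625), (102.00880432128906, 61.11635971069336), 23.639110565185547) [[453.0, -293.0], [478.0, -349.0], [571.0, -308.0], [547.0, -252.0]]
((319.2926940917969, 279.6341247558594), (53.099082946777344, 30.610057830810547), 38.65980911254883) ((309.46759033203125, -260.2419128417969), (141.69737243652344, 83.57564544677734), 50.885528564453125) [[232.0, -289.0], [297.0, -342.0], [387.0, -232.0], [322.0, -179.0]]
((416.8260803222656, 154.09820556640625), (50.224117279052734, 27.91969871520996), 49.236392974853516) ((658.588134765625, -552.89892578125), (142.68710327148438, 83.54965209960938), 38.0274658203125) [[577.0, -564.0], [628.0, -630.0], [741.0, -542.0], [689.0, -476.0]]
bed ((552.81982421875, 5.801094055175781), (120.04712677001953, 214.89796447753906), 10.663338661193848) [[474.0, 100.0], [514.0, -111.0], [632.0, -89.0], [592.0, 123.0]]
```

View pics/c1.png

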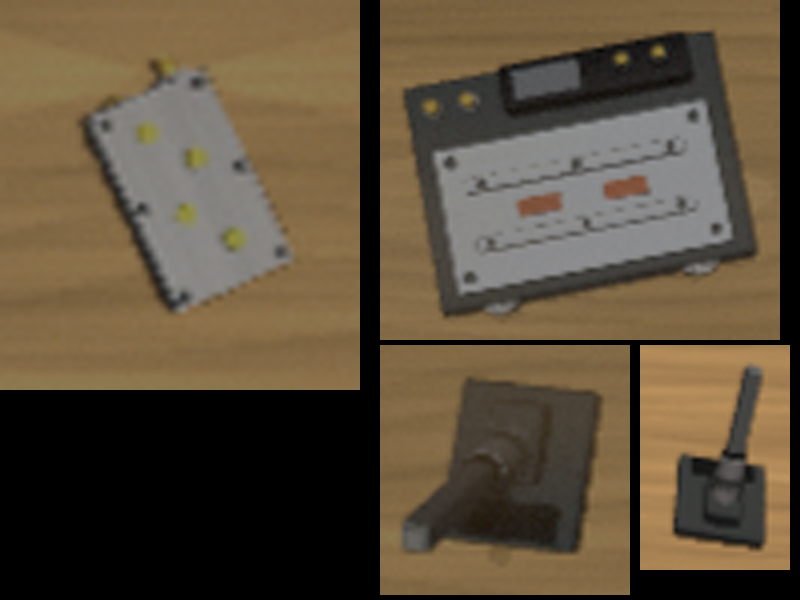

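The crop confirms A: contact at left (+y) and socket at right on the far end, 102×61 mm when measured. It also shows the jig rails and the leaning probe. Next I locate the channel and probe roughly and plan a hover above the jig for a close look.

Run:
```python
from h import *
t=cam('top');s=cam('scene')
print('rails',[ (onz(t,p,.064)*1000).round().tolist() for p in((192.5,186.75),(247,175.75),(195,201.2),(248.7,191.2))])
for a,b in(((103.4,241.8),(375.1,161.9)),((118.8,226.4),(369.8,185.1))):
    p=tri(t,a,s,b);print(p.round(3),proj(t,p)-a,proj(s,p)-b)
print('base',[(onz(t,(95+(x-380)/4.545,200+(y-345)/4.545),.014)*1000).round().tolist() for x,y in((468,380),(600,395),(578,550))])
print(np.round(viewer.camera_info('wrist')['tool_from_camera'],3))
o=telemetry.get_obs();r=R.from_euler('xyz',o['orientation'],degrees=True)
tgt=np.array([.50,.06,.30]);print(r.inv().apply(tgt-o['tool_pos']).round(3))
```

```text
rails [[564.0, 82.0, 64.0], [593.0, -66.0, 64.0], [525.0, 75.0, 64.0], [550.0, -70.0, 64.0]]
[0.42  0.285 0.14 ] [-0.87553281  0.05697988] [-0.57514917  0.14361002]
[0.46  0.279 0.063] [-1.15793782  0.06011079] [-0.82287058  0.16901139]
base [[515.0, 309.0, 14.0], [504.0, 227.0, 14.0], [409.0, 238.0, 14.0]]
[[-0.001 -0.961 -0.278  0.074]
 [ 1.    -0.001  0.    -0.   ]
 [-0.    -0.278  0.961 -0.188]
 [ 0.     0.     0.     1.   ]]
[ 0.447  0.443 -0.103]
```

carry_out --pt "0.05 0.05 -0.05 0 0 -0.07" --pt "0.09 0.09 -0.1 0 0 -0.14" --pt "0.14 0.14 -0.1 0 0 -0.21" --pt "0.18 0.18 -0.1 0 0 -0.28" --pt "0.22 0.22 -0.1 0 0 -0.35" --pt "0.26 0.26 -0.1 0 0 -0.42" --pt "0.3 0.3 -0.1 0 0 -0.49" --pt "0.34 0.34 -0.1 0 0 -0.548"

```text
clock: 1.15
tool_pos: [0.4327, 0.2, 0.2977]
orientation: [-180.0, -0.0, 10.9]
force: [0.6, 0.7, 0.4]
opening: 0.0874
gripper_force: 0.0
```

Run:
```python
from h import *
o=telemetry.get_obs();print({k:np.round(o[k],3).tolist() for k in('clock','joint_pos','tool_pos','orientation')})
r=R.from_euler('xyz',o['orientation'],degrees=True)
print(r.inv().apply(np.array([.47,.05,.30])-o['tool_pos']).round(3))
```

```text
{'clock': 1.15, 'joint_pos': [48.528, -1.663, -13.533, -0.003, -78.096, 52.406], 'tool_pos': [0.433, 0.2, 0.298], 'orientation': [-179.977, -0.025, 10.934]}
[ 0.008  0.154 -0.002]
```

carry_out --pt "0.005 0.04 0 0 0 0" --pt "0.008 0.08 0 0 0 0" --pt "0.008 0.12 0 0 0 0" --pt "0.008 0.154 0 0 0 0" --pt "0.008 0.154 0 0 0 0"

```text
clock: 1.78
tool_pos: [0.4691, 0.0504, 0.2974]
orientation: [180.0, 0.0, 10.6]
force: [-0.3, 1.2, -0.3]
opening: 0.0878
gripper_force: 0.0
```

Run:
```python
from h import *
o=telemetry.get_obs();print({k:np.round(o[k],3).tolist() for k in('clock','joint_pos','tool_pos','orientation')})
k=cam('wrist');np.savez('w1.npz',K=k[0],T=k[1])
a=snap('wrist','w1');cv2.imwrite('pics/w1b.png',cv2.resize(a,(800,600),interpolation=2)[:,:,::-1])
```

```text
{'clock': 1.775, 'joint_pos': [30.117, -2.141, -14.031, -0.001, -78.133, 70.503], 'tool_pos': [0.469, 0.05, 0.297], 'orientation': [179.993, 0.021, 10.62]}
```

View pics/w1b.png

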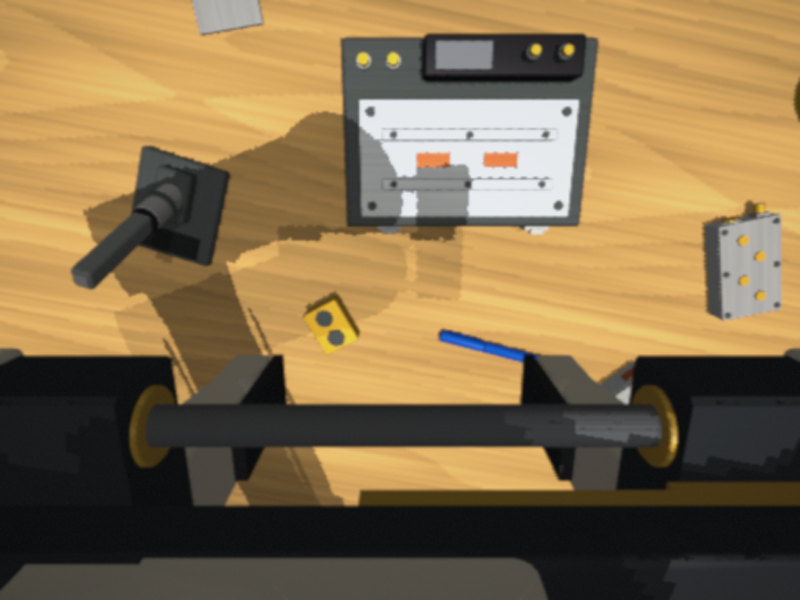

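The wrist view shows the rail screws: far (393/469/546,135), near (393/467/542,184). The module lid corners are (717,223), (780,213), (781,308), (722,318), with contact and socket at the far end. The probe runs from its top (82,272) to the collar (150,212).

Run:
```python
from h import *
d=np.load('w1.npz');k=(d['K'],d['T']);t=cam('top')
f=.64
F=[onz(k,np.array(p)*f,.064)*1000 for p in((393,135),(469,135),(546,135))];N=[onz(k,np.array(p)*f,.064)*1000 for p in((393,184),(467,184),(542,184))]
print(np.round(F,1).tolist(),np.round(N,1).tolist(),(np.mean(F,0)+np.mean(N,0))/2)
for A in(F,N):
    v=A[0]-A[2];print('yaw',np.degrees(np.arctan2(-v[0],v[1])))
M=[onz(k,np.array(p)*f,.024)*1000 for p in((717,223),(780,213),(781,308),(722,318))]
M=np.array(M);print(M.round(1).tolist(),M.mean(0));v=M[0]+M[1]-M[2]-M[3];print(np.degrees(np.arctan2(v[1],v[0])))
for a,b in(((103.4,241.8),(82,274)),((118.8,226.4),(149,212))):
    b=np.array(b)*f;p=tri(t,a,k,b);print(p.round(4),proj(t,p)-a,proj(k,p)-b)
o=telemetry.get_obs();r=R.from_euler('xyz',o['orientation'],degrees=True)
print(r.inv().apply(np.array([.50,-.30,.20])-o['tool_pos']).round(3))
```

```text
[[566.9, 77.9, 64.0], [578.8, 14.0, 64.0], [590.9, -50.7, 64.0]] [[526.9, 70.7, 64.0], [538.9, 6.7, 64.0], [551.0, -58.1, 64.0]] [558.89346025  10.07591822  64.        ]
yaw 10.589649839231436
yaw 10.588805709953458
[[547.5, -249.2, 24.0], [568.0, -306.3, 24.0], [476.7, -346.8, 24.0], [455.1, -290.7, 24.0]] [ 511.84131619 -298.25039708   24.        ]
24.039349771232644
[0.4215 0.2838 0.1453] [-1.11702811 -0.64267675] [2.59793136 1.47330704]
[0.4614 0.2793 0.0617] [-0.92806686 -0.48922441] [1.85944819 1.151696  ]
[-0.035  0.351  0.097]
```

carry_out --pt "0.02 0.0 0.02 0 0.18 0" --pt "0.04 0.02 0.04 0 0.36 0" --pt "0.06 0.03 0.06 0 0.54 0" --pt "0.08 0.04 0.08 0 0.7 0" --pt "0.09 0.05 0.1 0 0.785 0" --pt "0.09 0.05 0.12 0 0.785 0" --pt "0.09 0.05 0.12 0 0.785 0"

```text
clock: 2.7
tool_pos: [0.5678, -0.0089, 0.2067]
orientation: [-176.2, -42.1, 10.8]
force: [0.7, 0.7, 0.8]
opening: 0.0879
gripper_force: 0.0
```

Run:
```python
from h import *
o=telemetry.get_obs();print({k:np.round(o[k],3).tolist() for k in('clock','joint_pos','tool_pos','orientation')})
```

```text
{'clock': 2.7, 'joint_pos': [16.517, -10.586, -58.229, 27.986, -0.168, 57.779], 'tool_pos': [0.568, -0.009, 0.207], 'orientation': [-176.246, -42.073, 10.807]}
```

```bash
cat > kin.py <<'E'
import numpy as np
from scipy.spatial.transform import Rotation as R
from scipy.optimize import least_squares
Q=np.array([[85.892,20.585,.647,-.015,-70.136,-16.506],[48.528,-1.663,-13.533,-.003,-78.096,52.406],[30.117,-2.141,-14.031,-.001,-78.133,70.503],[16.517,-10.586,-58.229,27.986,-.168,57.779]])
P=np.array([[.23754,.6314,.19681],[.4327,.2,.2977],[.469,.0502,.2973],[.5678,-.0089,.2067]])
O=np.array([[179.925,-.008,-20.619],[-179.977,-.025,10.934],[179.993,.021,10.62],[-176.246,-42.073,10.807]])
LO=np.array([-176.03,-82.01,-58.28,-173.87,-174.79,-173.66]);HI=np.array([176.03,121.73,71.71,95.51,-.11,173.66])
r=lambda a,x:R.from_euler(a,x,degrees=True)
def fk(q,p,s4=1,s6=1):
    a1,e1,d1,L2,L3,a3,e4,d6=p
    A=r('z',q[0]);x=A.apply([a1,e1,d1]);A=A*r('y',q[1]);x=x+A.apply([0,0,L2]);A=A*r('y',-q[2]);x=x+A.apply([L3,0,a3])
    A=A*r('x',s4*q[3])*r('y',-q[4]);x=x+A.apply([0,e4,0])+A.apply([d6,0,0]);A=A*r('x',s6*q[5])
    # tool: z along x ; fixed roll
    T=A*R.from_matrix(np.array([[0,0,1],[0,1,0],[-1,0,0]]).astype(float))
    return x,T
E
python3 - <<'E'
from kin import *
for s4 in(1,-1):
  for s6 in (1,-1):
    D=[(fk(q,np.zeros(8),s4,s6)[1].inv()*R.from_euler('xyz',o,degrees=True)).as_rotvec(True).round(1).tolist() for q,o in zip(Q,O)]
    f=least_squares(lambda p:np.r_[np.concatenate([fk(q,p,s4,s6)[0]-x for q,x in zip(Q,P)])*1000,(p-[0,-.1,.3,.4,.4,0,-.1,.25])*1],[0,-.1,.3,.4,.4,0,-.1,.25])
    print(s4,s6,D,f.x.round(4),(f.fun[:12]).round(1))
E
```

```text
1 1 [[-0.0, -0.0, -57.0], [0.0, 0.0, 165.2], [0.0, 0.0, 129.0], [-0.1, -0.1, 98.5]] [ 0.0154 -0.0144  0.6074  0.6536  0.4789 -0.14   -0.1773  0.7275] [ 0.2 -0.   0.   0.2  0.3 -0.  -0.4 -0.   0.   0.  -0.  -0. ]
1 -1 [[-0.0, -0.0, -90.0], [0.0, -0.0, -90.0], [0.0, -0.0, -90.0], [-0.0, 0.2, -146.0]] [ 0.0154 -0.0144  0.6074  0.6536  0.4789 -0.14   -0.1773  0.7275] [ 0.2 -0.   0.   0.2  0.3 -0.  -0.4 -0.   0.   0.  -0.  -0. ]
-1 1 [[0.0, 0.0, -57.0], [0.0, -0.0, 165.2], [-0.0, 0.0, 129.0], [-0.0, 0.0, 154.4]] [ 5.000e-04 -0.000e+00  1.974e-01  6.016e-01  4.629e-01  6.000e-04
 -1.918e-01  4.065e-01] [ 0.  -0.  -0.   0.  -0.1 -0.  -0.   0.1  0.   0.  -0.   0. ]
-1 -1 [[0.0, 0.0, -90.0], [-0.0, -0.0, -90.0], [0.0, 0.0, -90.0], [0.0, 0.0, -90.0]] [ 5.000e-04 -0.000e+00  1.974e-01  6.016e-01  4.629e-01  6.000e-04
 -1.918e-01  4.065e-01] [ 0.  -0.  -0.   0.  -0.1 -0.  -0.   0.1  0.   0.  -0.   0. ]
```

```bash
cat >> kin.py <<'E'
PP=[0,0,.1974,.6016,.4629,0,-.1918,.4065]
def FK(q):
    x,T=fk(q,PP,-1,-1);return x,T*r('z',-90)
def ik(x,T,q0,n=1,seed=0):
    rng=np.random.default_rng(seed);best=None
    for i in range(n):
        s=np.clip(q0 if i==0 else rng.uniform(LO,HI),LO+.5,HI-.5)
        f=least_squares(lambda q:np.r_[(FK(q)[0]-x)*1000,(FK(q)[1].inv()*T).as_rotvec(True)*3],s,bounds=(LO,HI))
        if best is None or f.cost<best.cost:best=f
        if best.cost<1e-2:break
    return best.x,best.cost
def toolR(zdir,ydir):
    z=np.array(zdir)/np.linalg.norm(zdir);y=np.array(ydir)/np.linalg.norm(ydir);return R.from_matrix(np.c_[np.cross(y,z),y,z])
def frame(p,yaw):
    return np.array(p),r('z',yaw)
E
cat > t.py <<'E'
from kin import *
up=np.array([0,0,1.])
for th in(45,50,55,60,65):
    c,s=np.cos(np.radians(th)),np.sin(np.radians(th))
    tx=.018;tz=.003+.0095*s
    M=r('z',23.9);mx,my=M.apply([1,0,0]),M.apply([0,1,0])
    J=r('z',10.6);jx,jy=J.apply([1,0,0]),J.apply([0,1,0])
    for f in(1,-1):
        xp=np.array([.512,-.299,0])+mx*tx+up*tz;Tp=toolR(-up*c-mx*s,-f*my)
        q1,c1=ik(xp,Tp,Q[2],25)
        for g in (1,-1):
            # module z=-g*jx
            xq=np.array([.559,.010,.053])+up*(tx+.05)-g*jx*(tz-.012);Tq=toolR(g*jx*c-up*s,-f*g*jy)
            q2,c2=ik(xq,Tq,q1,25)
            print(th,f,g,'pick',q1.round(),round(c1,2),'place',q2.round(),round(c2,2))
E
time python3 t.py
```

```text
45 1 1 pick [  1.  47.  -1.  16. -85. 105.] 0.0 place [ 14.  -1. -43. -45.  -1. 133.] 93.99
45 1 -1 pick [  1.  47.  -1.  16. -85. 105.] 0.0 place [  17.   44.   17.   -5. -108.  -96.] 0.0
45 -1 1 pick [  1.  47.  -1.  16. -85. -75.] 0.0 place [ 14.  -1. -43. -45.  -1. -47.] 93.99
45 -1 -1 pick [  1.  47.  -1.  16. -85. -75.] 0.0 place [  17.   44.   17.   -5. -108.   84.] 0.0
50 1 1 pick [  1.  50.   1.  17. -89. 105.] 0.0 place [ 20.  -1. -51.  -9.  -0.  91.] 190.06
50 1 -1 pick [  1.  50.   1.  17. -89. 105.] 0.0 place [  18.   40.   13.   -5. -103.  -96.] 0.0
50 -1 1 pick [  1.  50.   1.  17. -89. -75.] 0.0 place [ 20.  -1. -51.  -9.  -0. -89.] 190.06
50 -1 -1 pick [  1.  50.   1.  17. -89. -75.] 0.0 place [  18.   40.   13.   -5. -103.   84.] 0.0
55 1 1 pick [  2.  53.   4.  18. -93. 104.] 0.0 place [ 19.  -2. -58.  30.  -1.  53.] 96.45
55 1 -1 pick [  2.  53.   4.  18. -93. 104.] 0.0 place [ 18.  37.   9.  -4. -97. -97.] 0.0
55 -1 1 pick [  2.  53.   4.  18. -93. -76.] 0.0 place [  19.   -2.  -58.   30.   -1. -127.] 96.45
55 -1 -1 pick [  2.  53.   4.  18. -93. -76.] 0.0 place [ 18.  37.   9.  -4. -97.  83.] 0.0
60 1 1 pick [  2.  56.   6.  19. -97. 104.] 0.0 place [ 19.  -2. -58.  38.  -6.  45.] 6.76
60 1 -1 pick [  2.  56.   6.  19. -97. 104.] 0.0 place [ 18.  33.   6.  -4. -92. -97.] 0.0
60 -1 1 pick [  2.  56.   6.  19. -97. -76.] 0.0 place [  19.   -2.  -58.   38.   -6. -135.] 6.76
60 -1 -1 pick [  2.  56.   6.  19. -97. -76.] 0.0 place [ 18.  33.   6.  -4. -92.  83.] 0.0
65 1 1 pick [   3.   59.    8.   20. -101.  103.] 0.0 place [ 24.  -0. -50.  20. -17.  58.] 0.0
65 1 -1 pick [   3.   59.    8.   20. -101.  103.] 0.0 place [ 19.  30.   2.  -3. -87. -97.] 0.0
65 -1 1 pick [   3.   59.    8.   20. -101.  -77.] 0.0 place [  24.   -0.  -50.   20.  -17. -122.] 0.0
65 -1 -1 pick [   3.   59.    8.   20. -101.  -77.] 0.0 place [ 19.  30.   2.  -3. -87.  83.] 0.0
real	0m10.462s
user	0m10.728s
sys	0m0.074s
```

Run:
```python
from h import *
t=cam('top');s=cam('scene');f=.64
for a,b in(((496,118),(307,397)),((376,123),(420,404)),((334,118),(461,406)),((118,118),(668,420))):
    p=tri(t,np.array(a)*f,s,np.array(b)*f);print(p.round(3),(proj(t,p)-np.array(a)*f).round(1))
print('bottle',tri(t,np.array((443,160))*f,s,np.array((363,383))*f))
```

```text
[ 0.842 -0.253  0.14 ] [-0.  0.]
[ 0.836 -0.051  0.138] [-0.8  0.1]
[0.839 0.019 0.15 ] [-1.6  0.1]
[0.838 0.367 0.159] [-2.  -0.3]
bottle [ 0.78272604 -0.16428438  0.10712019]
```

```bash
cat > plan.py <<'E'
from h import *
import kin
up=np.array([0,0,1.])
def ax(yaw):
    m=R.from_euler('z',yaw,degrees=True);return m.apply([1,0,0]),m.apply([0,1,0])
def state():
    o=telemetry.get_obs();return o,R.from_euler('xyz',o['orientation'],degrees=True)
def plan(x,T,lin=.05,ang=9):
    o,r=state();t=r.inv().apply(np.asarray(x)-o['tool_pos']);v=(r.inv()*T).as_rotvec()
    n=int(max(np.ceil(np.linalg.norm(t)/lin),np.ceil(np.degrees(np.linalg.norm(v))/ang),1))
    q=o['joint_pos'];m=0
    for i in range(1,n+1):
        xi=o['tool_pos']+r.apply(t*i/n);Ti=r*R.from_rotvec(v*i/n);qn,c=kin.ik(xi,Ti,q);m=max(m,np.abs(qn-q).max());q=qn
        if c>.1:print('  ik miss at',i,c)
    print('clock',round(o['clock'],2),'n',n,'tot',t.round(4).tolist(),v.round(4).tolist(),'qend',q.round().tolist(),'maxdq',m.round(1))
    for i in range(1,n+1):print('  ',(np.r_[t,v]*i/n).round(3).tolist(),end=',' if i<n else '\n')
E
python3 - <<'E'
from plan import *
mx,my=ax(23.9)
plan([.52,-.25,.25],kin.toolR(-up,-my))
E
```

```text
clock 2.7 n 5 tot [-0.0394, 0.2212, -0.1086] [0.0216, -0.7376, -0.194] qend [-6.0, 10.0, -7.0, -0.0, -73.0, 120.0] maxdq 41.2
   [-0.008, 0.044, -0.022, 0.004, -0.148, -0.039],   [-0.016, 0.088, -0.043, 0.009, -0.295, -0.078],   [-0.024, 0.133, -0.065, 0.013, -0.443, -0.116],   [-0.031, 0.177, -0.087, 0.017, -0.59, -0.155],   [-0.039, 0.221, -0.109, 0.022, -0.738, -0.194]
```

carry_out --pt "-0.008 0.03 -0.022 0.004 -0.15 -0.04" --pt "-0.016 0.07 -0.043 0.009 -0.3 -0.08" --pt "-0.024 0.11 -0.065 0.013 -0.44 -0.12" --pt "-0.031 0.15 -0.087 0.017 -0.59 -0.155" --pt "-0.039 0.19 -0.109 0.022 -0.738 -0.194" --pt "-0.039 0.221 -0.109 0.022 -0.738 -0.194" --pt "-0.039 0.221 -0.109 0.022 -0.738 -0.194"

```text
clock: 3.58
tool_pos: [0.5221, -0.2502, 0.2497]
orientation: [180.0, 0.2, 24.0]
force: [-1.6, 0.7, -1.2]
opening: 0.0877
gripper_force: 0.0
```

Run:
```python
from plan import *
o,r=state();print(o['tool_pos'],o['orientation'],o['joint_pos'].round())
k=cam('wrist');a=snap('wrist','w2')
g=cv2.cvtColor(a,cv2.COLOR_RGB2HSV);m=((g[...,1]<60)&(g[...,2]>90)).astype(np.uint8)
c,s=np.array([.512,-.299,.024]),None
u=proj(k,c);print('expected',u)
mx,my=ax(23.9)
print('exp corners',[proj(k,c+a1*.05*mx+b1*.03*my).round(1).tolist() for a1,b1 in((1,1),(1,-1),(-1,-1),(-1,1))])
m=cv2.morphologyEx(m,cv2.MORPH_CLOSE,np.ones((7,7)))
n,l,st,ce=cv2.connectedComponentsWithStats(m);i=l[int(u[1]),int(u[0])];print(i,st[i])
ct=max(cv2.findContours((l==i).astype(np.uint8),0,2)[0],key=len)
w=np.array([onz(k,p[0],.024)[:2]*1000 for p in ct],np.float32);print(cv2.minAreaRect(w))
th=np.radians(45)
xp=np.array([.512,-.299,0])+mx*.018+up*.0115
plan(xp-.10*(-up*np.cos(th)-mx*np.sin(th))+up*.05,kin.toolR(-up*np.cos(th)-mx*np.sin(th),-my))
```

```text
[ 0.52207265 -0.25018906  0.24970435] [179.95178167   0.2227967   23.96295315] [ -6.  10.  -7.   0. -73. 120.]
expected [286.61018334 181.99587742]
exp corners [[266.0, 147.0], [309.3, 147.0], [305.9, 214.8], [265.4, 214.8]]
3 [ 265  146   44   70 2541]
((512.1323852539062, -298.085693359375), (101.70111083984375, 60.78877258300781), 23.92681884765625)
clock 3.62 n 5 tot [0.0602, 0.0416, 0.1179] [0.0012, -0.7836, 0.0007] qend [3.0, 45.0, 14.0, 15.0, -101.0, 108.0] maxdq 7.7
   [0.012, 0.008, 0.024, 0.0, -0.157, 0.0],   [0.024, 0.017, 0.047, 0.0, -0.313, 0.0],   [0.036, 0.025, 0.071, 0.001, -0.47, 0.0],   [0.048, 0.033, 0.094, 0.001, -0.627, 0.001],   [0.06, 0.042, 0.118, 0.001, -0.784, 0.001]
```

View pics/w2.png

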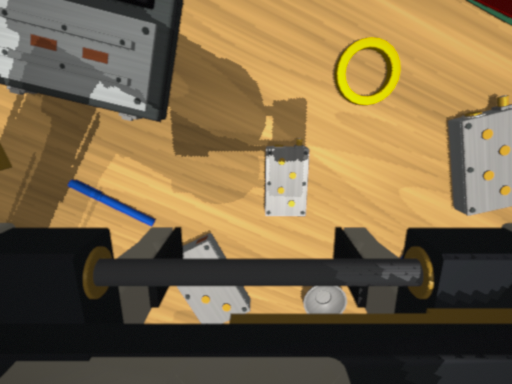

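The wrist view shows the module lid at (265–309,147–215), exactly where predicted, with clear space for the fingers on both sides.

carry_out --pt "0.012 0.008 0.02 0 -0.157 0" --pt "0.024 0.017 0.047 0 -0.313 0" --pt "0.036 0.025 0.071 0.001 -0.47 0" --pt "0.048 0.033 0.094 0.001 -0.627 0.001" --pt "0.06 0.042 0.118 0.001 -0.784 0.001" --pt "0.06 0.042 0.118 0.001 -0.784 0.001" --grip 1

```text
clock: 4.38
tool_pos: [0.5898, -0.2607, 0.1192]
orientation: [-179.3, 46.2, 24.6]
force: [-1.4, -0.3, -3.2]
opening: 0.0879
gripper_force: 0.0
```

Run:
```python
from plan import *
o,r=state();print(o['tool_pos'],o['orientation'],o['joint_pos'].round())
mx,my=ax(23.9);th=np.radians(45);d=-up*np.cos(th)-mx*np.sin(th)
xp=np.array([.512,-.2985,0])+mx*.018+up*.0115
plan(xp-d*.02,kin.toolR(d,-my),.04);plan(xp,kin.toolR(d,-my),.02)
```

```text
[ 0.58980001 -0.26065938  0.11915795] [-179.25321348   46.24262635   24.58377398] [   3.   46.   13.   15. -101.  108.]
clock 4.38 n 3 tot [0.03, 0.0038, 0.1039] [-0.0045, 0.0217, 0.0082] qend [1.0, 47.0, 1.0, 16.0, -87.0, 106.0] maxdq 4.6
   [0.01, 0.001, 0.035, -0.002, 0.007, 0.003],   [0.02, 0.003, 0.069, -0.003, 0.014, 0.005],   [0.03, 0.004, 0.104, -0.005, 0.022, 0.008]
clock 4.38 n 7 tot [0.0304, 0.0039, 0.1239] [-0.0045, 0.0217, 0.0082] qend [1.0, 47.0, -1.0, 16.0, -85.0, 105.0] maxdq 2.3
   [0.004, 0.001, 0.018, -0.001, 0.003, 0.001],   [0.009, 0.001, 0.035, -0.001, 0.006, 0.002],   [0.013, 0.002, 0.053, -0.002, 0.009, 0.004],   [0.017, 0.002, 0.071, -0.003, 0.012, 0.005],   [0.022, 0.003, 0.088, -0.003, 0.016, 0.006],   [0.026, 0.003, 0.106, -0.004, 0.019, 0.007],   [0.03, 0.004, 0.124, -0.005, 0.022, 0.008]
```

carry_out --pt "0.01 0.001 0.03 0 0 0" --pt "0.02 0.003 0.06 0 0 0" --pt "0.03 0.004 0.085 0 0 0" --pt "0.03 0.004 0.09 0 0 0" --pt "0.03 0.004 0.09 0 0 0" --pt "0.03 0.004 0.09 0 0 0"

```text
clock: 5.12
tool_pos: [0.5566, -0.2842, 0.0502]
orientation: [179.8, 44.7, 23.8]
force: [0.0, -0.3, -0.3]
opening: 0.0876
gripper_force: 0.0
```

Run:
```python
from plan import *
o,r=state();print(o['tool_pos'],o['orientation'],o['joint_pos'].round())
mx,my=ax(23.9);th=np.radians(45);d=-up*np.cos(th)-mx*np.sin(th)
xp=np.array([.512,-.2985,0])+mx*.018+up*.0115
plan(xp,kin.toolR(d,-my),.02)
```

```text
[ 0.55661499 -0.28422526  0.05024986] [179.836964    44.70504192  23.82868187] [  1.  46.   4.  16. -90. 107.]
clock 5.12 n 3 tot [0.0069, -0.0051, 0.0476] [0.002, -0.0051, -0.0009] qend [1.0, 47.0, -1.0, 16.0, -85.0, 105.0] maxdq 1.8
   [0.002, -0.002, 0.016, 0.001, -0.002, -0.0],   [0.005, -0.003, 0.032, 0.001, -0.003, -0.001],   [0.007, -0.005, 0.048, 0.002, -0.005, -0.001]
```

carry_out --pt "0.002 -0.002 0.016 0 -0.002 0" --pt "0.005 -0.004 0.032 0 -0.003 0" --pt "0.007 -0.005 0.044 0 -0.005 0" --pt "0.007 -0.005 0.048 0 -0.005 0" --pt "0.007 -0.005 0.048 0 -0.005 0" --pt "0.007 -0.005 0.048 0 -0.005 0"

```text
clock: 5.88
tool_pos: [0.5273, -0.2917, 0.0096]
orientation: [180.0, 45.1, 23.9]
force: [0.8, -0.2, 0.2]
opening: 0.088
gripper_force: 0.0
```

carry_out --pt "0 0 0 0 0 0" --pt "0 0 0 0 0 0" --pt "0 0 0 0 0 0" --pt "0 0 0 0 0 0" --grip -1

```text
clock: 6.38
tool_pos: [0.5269, -0.2918, 0.0098]
orientation: [180.0, 45.2, 23.9]
force: [0.8, 0.1, 4.9]
opening: 0.0534
gripper_force: 2.4
```

carry_out --pt "0 0 0 0 0 0" --pt "0 0 0 0 0 0" --pt "0 0 0 0 0 0" --pt "0 0 0 0 0 0"

```text
clock: 6.88
tool_pos: [0.5268, -0.2918, 0.0099]
orientation: [180.0, 45.2, 23.9]
force: [-0.7, 0.3, 5.5]
opening: 0.013
gripper_force: 2.7
```

Run:
```python
from plan import *
a=snap('wrist','w3');t=snap('top','t3');s=snap('scene','s3')
C=np.zeros((600,800,3),np.uint8);C[:384,:512]=a;C[:300,512:]=cv2.resize(t[150:275,270:390],(288,300),interpolation=2);C[300:,512:]=cv2.resize(s[150:275,150:270],(288,300),interpolation=2)
cv2.imwrite('pics/c3.png',C[:,:,::-1])
```

```text
(no output)
```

View pics/c3.png

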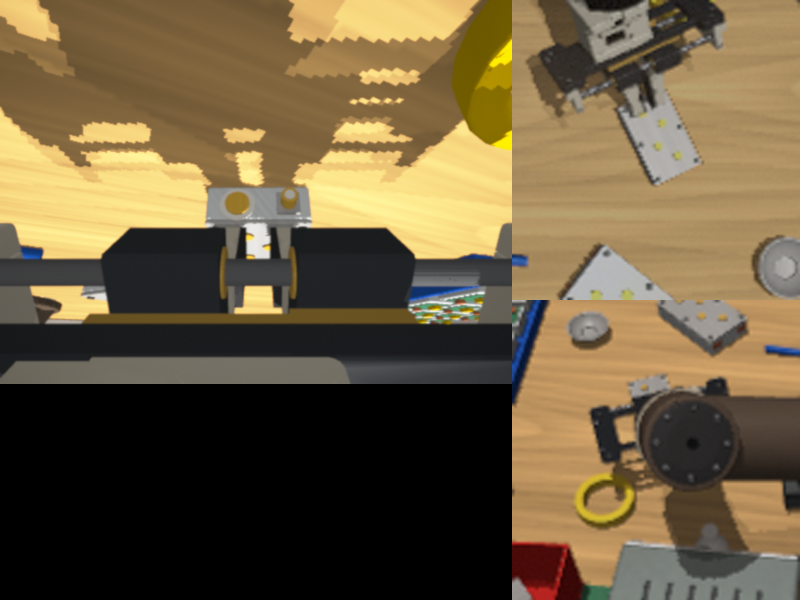

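The composite shows the fingers almost shut on top of the lid near its far end. The module end face is at (206–311,187–225) and hasn't moved. So the real finger tips sit about 2–3 cm short of the nominal TCP. I'll back off and measure that by image.

carry_out --pt "0 0 -0.02 0 0 0" --pt "0 0 -0.05 0 0 0" --pt "0 0 -0.08 0 0 0" --pt "0 0 -0.08 0 0 0" --pt "0 0 -0.08 0 0 0" --pt "0 0 -0.08 0 0 0"

```text
clock: 7.78
tool_pos: [0.5775, -0.2688, 0.0648]
orientation: [-179.9, 45.3, 23.9]
force: [-0.1, 0.5, -0.6]
opening: 0.0004
gripper_force: 0.0
```

Run:
```python
from plan import *
o,r=state();print(o['tool_pos'],o['opening'],o['gripper_force'])
a=snap('wrist','w4')
```

```text
[ 0.57754205 -0.26878043  0.0648294 ] 0.000368672441476402 0.0
```

carry_out --pt "0 0 0 0 0 0" --pt "0 0 0 0 0 0" --pt "0 0 0 0 0 0" --pt "0 0 0 0 0 0" --pt "0 0 0 0 0 0" --pt "0 0 0 0 0 0" --grip 0.45

```text
clock: 8.57
tool_pos: [0.5786, -0.2686, 0.0657]
orientation: [-180.0, 45.2, 23.9]
force: [0.0, 0.6, -0.4]
opening: 0.0547
gripper_force: 0.0
```

Run:
```python
from plan import *
o,r=state();print(o['tool_pos'],o['opening'],o['gripper_force'])
b=snap('wrist','w5');a=cv2.imread('pics/w4.png');w2=cv2.imread('pics/w2.png')
C=np.zeros((600,800,3),np.uint8)
C[:300,:400]=cv2.resize(a[165:315,157:357],(400,300),interpolation=2);C[:300,400:]=cv2.resize(b[165:315,157:357,::-1],(400,300),interpolation=2);C[300:,:400]=cv2.resize(w2[165:315,127:387],(400,300))
cv2.imwrite('pics/c4.png',C)
```

```text
[ 0.57861736 -0.26860951  0.06570601] 0.05470375856190644 0.0
```

View pics/c4.png

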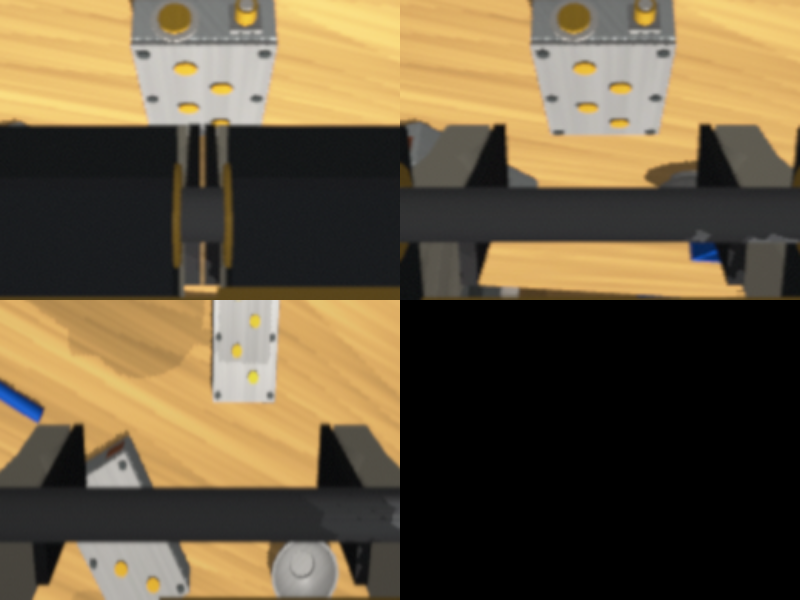

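The pads' inner tip edges at (505,125) and (698,125) in the right crop (54.7 mm opening), and the same in the lower crop, put the real tips about 30 mm behind the reported TCP. That matches the touch on the lid, so I'm correcting with a tip offset of −30 mm and a 40° tilt.

```bash
cat >> plan.py <<'E'
D=.030
def pick(th=40,tx=.018,tz=.0095):
    mx,my=ax(23.9);t=np.radians(th);d=-up*np.cos(t)-mx*np.sin(t)
    return np.array([.512,-.2985,0])+mx*tx+up*tz+d*D,kin.toolR(d,-my),d
def place(th=40,tx=.018,tz=.0095,lift=0.,yaw=10.6,c=(.559,.010)):
    jx,jy=ax(yaw);t=np.radians(th);d=-jx*np.cos(t)-up*np.sin(t)
    return np.array([c[0],c[1],.052+lift+.05+tx])+jx*(tz-.012)+d*D,kin.toolR(d,jy),d
E
python3 - <<'E'
from plan import *
x,T,d=pick();plan(x-.06*d,T);plan(x,T)
x,T,d=place(lift=.1)
print(kin.ik(x,T,[17,44,17,-5,-108,-96],10));x,T,d=place();print(kin.ik(x,T,[17,44,17,-5,-108,-96],10))
E
```

```text
clock 8.62 n 1 tot [-0.0016, 0.0003, 0.0488] [-0.0, 0.0905, 0.0] qend [1.0, 44.0, -0.0, 15.0, -84.0, 107.0] maxdq 10.3
   [-0.002, 0.0, 0.049, -0.0, 0.091, 0.0]
clock 8.62 n 3 tot [0.0038, 0.0003, 0.1085] [-0.0, 0.0905, 0.0] qend [-1.0, 44.0, -7.0, 16.0, -77.0, 105.0] maxdq 5.9
   [0.001, 0.0, 0.036, -0.0, 0.03, 0.0],   [0.003, 0.0, 0.072, -0.0, 0.06, 0.0],   [0.004, 0.0, 0.109, -0.0, 0.091, 0.0]
(array([  17.35252597,   41.26995297,   19.81553147,   -5.86737416,
       -118.22349167,  -97.13456073]), np.float64(1.3638930270759006e-26))
(array([  17.36174633,   45.98428022,   15.08207579,   -5.46799807,
       -108.82081495,  -96.12707419]), np.float64(3.390553072300085e-26))
```

carry_out --pt "0 0 0 0 0.04 0" --pt "0 0 0 0 0.091 0" --pt "0 0 0.01 0 0.091 0" --pt "0.001 0 0.03 0 0.091 0" --pt "0.002 0 0.055 0 0.091 0" --pt "0.002 0 0.07 0 0.091 0" --pt "0.003 0 0.08 0 0.091 0" --pt "0.003 0 0.08 0 0.091 0" --grip 1

```text
clock: 9.62
tool_pos: [0.5283, -0.2909, 0.0069]
orientation: [-180.0, 40.0, 23.9]
force: [-0.0, 0.9, 0.6]
opening: 0.0874
gripper_force: 0.0
```

carry_out --pt "0 0 0.01 0 0 0" --pt "0 0 0.02 0 0 0" --pt "0 0 0.0285 0 0 0" --pt "0 0 0.0285 0 0 0" --pt "0 0 0.0285 0 0 0"

```text
clock: 10.25
tool_pos: [0.5122, -0.2982, -0.0145]
orientation: [180.0, 40.0, 23.9]
force: [-0.0, -0.3, 0.1]
opening: 0.0875
gripper_force: 0.0
```

Run:
```python
from plan import *
o,r=state();print(o['tool_pos'],o['orientation'],o['opening'],o['force'].round(1))
x,T,d=pick();plan(x,T)
```

```text
[ 0.51216211 -0.29824101 -0.01452989] [179.98555404  39.96317694  23.89817104] 0.08748960446776263 [-0.  -0.3  0.1]
clock 10.25 n 1 tot [-0.0019, 0.0002, 0.0002] [0.0002, -0.0006, -0.0] qend [-1.0, 44.0, -7.0, 16.0, -77.0, 105.0] maxdq 0.1
   [-0.002, 0.0, 0.0, 0.0, -0.001, -0.0]
```

carry_out --pt "0 0 0 0 0 0" --pt "0 0 0 0 0 0" --pt "0 0 0 0 0 0" --pt "0 0 0 0 0 0" --pt "0 0 0 0 0 0" --pt "0 0 0 0 0 0" --grip -1

```text
clock: 11.0
tool_pos: [0.5121, -0.2982, -0.0146]
orientation: [180.0, 40.0, 23.9]
force: [0.9, 0.8, 0.0]
opening: 0.0593
gripper_force: 29.9
```

Run:
```python
from plan import *
o,r=state();print(o['tool_pos'],o['orientation'],o['opening'],o['gripper_force'],o['force'].round(1))
x,T,d=pick();plan(x+up*.2,T)
```

```text
[ 0.51208785 -0.29818916 -0.01460211] [179.99296943  39.96019569  23.90289526] 0.05927947206723123 29.926869459450245 [0.9 0.8 0. ]
clock 11.0 n 5 tot [-0.1303, 0.0003, -0.1532] [0.0002, -0.0007, 0.0] qend [-1.0, 33.0, 2.0, 16.0, -95.0, 111.0] maxdq 3.9
   [-0.026, 0.0, -0.031, 0.0, -0.0, 0.0],   [-0.052, 0.0, -0.061, 0.0, -0.0, 0.0],   [-0.078, 0.0, -0.092, 0.0, -0.0, 0.0],   [-0.104, 0.0, -0.123, 0.0, -0.001, 0.0],   [-0.13, 0.0, -0.153, 0.0, -0.001, 0.0]
```

carry_out --pt "-0.013 0 -0.015 0 0 0" --pt "-0.032 0 -0.038 0 0 0" --pt "-0.052 0 -0.061 0 0 0" --pt "-0.078 0 -0.092 0 0 0" --pt "-0.104 0 -0.123 0 0 0" --pt "-0.13 0 -0.153 0 0 0" --pt "-0.14 0 -0.165 0 0 0" --pt "-0.14 0 -0.165 0 0 0"

```text
clock: 12.0
tool_pos: [0.5109, -0.2986, 0.2024]
orientation: [180.0, 39.8, 23.9]
force: [0.1, -0.4, -3.0]
opening: 0.0598
gripper_force: 29.9
```

Run:
```python
from plan import *
o,r=state();print(o['tool_pos'],o['orientation'],o['opening'],o['gripper_force'],o['force'].round(1),o['joint_pos'].round())
snap('wrist','w6')
# module in tool frame as it was gripped at pick
x,T,d=pick()
# via tool-down, yaw turn half
mx,my=ax(23.9)
def seg(x,T,q):
    q,c=kin.ik(x,T,q);print(q.round(),round(c,4));return q
q=o['joint_pos']
# turn: tool down from yaw 24 to -169.4+... go through yaw -72
for y in (23.9,-40,-100,-169.4):
    a,b=ax(y);q=seg(np.array([.52,-.12,.25]),kin.toolR(-up,-b),q)
x,T,d=place(lift=.08);q=seg(x,T,q)
a,b=ax(23.9);plan(np.array([.52,-.2,.22]),kin.toolR(-up,-b))
```

```text
[ 0.51092748 -0.29857004  0.20241993] [179.95807283  39.84203335  23.85966555] 0.05984445584167142 29.93298500776291 [ 0.1 -0.4 -3. ] [ -1.  33.   2.  16. -97. 111.]
[  8.   5. -12.   0. -72. 106.] 0.0
[  8.   5. -12.  -0. -72.  42.] 0.0
[  8.   5. -12.  -0. -72. -18.] 0.0
[  8.   5. -12.   0. -72. -87.] 0.0
[  17.   42.   19.   -6. -116.  -97.] 0.0
clock 12.05 n 5 tot [0.0252, -0.0861, -0.0457] [-0.0009, 0.6974, -0.0001] qend [-1.0, 9.0, -12.0, -0.0, -69.0, 115.0] maxdq 6.1
   [0.005, -0.017, -0.009, -0.0, 0.139, -0.0],   [0.01, -0.034, -0.018, -0.0, 0.279, -0.0],   [0.015, -0.052, -0.027, -0.001, 0.418, -0.0],   [0.02, -0.069, -0.037, -0.001, 0.558, -0.0],   [0.025, -0.086, -0.046, -0.001, 0.697, -0.0]
```

carry_out --pt "0.004 -0.017 -0.012 0 0.12 0" --pt "0.007 -0.034 -0.024 0 0.24 0" --pt "0.01 -0.052 -0.036 0 0.37 0" --pt "0.014 -0.069 -0.048 0 0.5 0" --pt "0.018 -0.086 -0.06 0 0.62 0" --pt "0.02 -0.1 -0.07 0 0.697 0" --pt "0.02 -0.1 -0.07 0 0.697 0"

```text
clock: 12.92
tool_pos: [0.5239, -0.1826, 0.2423]
orientation: [-180.0, 0.0, 23.9]
force: [0.5, -0.8, -2.9]
opening: 0.0599
gripper_force: 29.9
```

carry_out --pt "0 0 0 0 0 0.12" --pt "0 0 0 0 0 0.29" --pt "0 0 0 0 0 0.46" --pt "0 0 0 0 0 0.63" --pt "0 0 0 0 0 0.8" --pt "0 0 0 0 0 0.97" --pt "0 0 0 0 0 1.14" --pt "0 0 0 0 0 1.3"

```text
clock: 13.92
tool_pos: [0.5247, -0.1831, 0.24]
orientation: [179.7, 0.2, -50.9]
force: [-0.4, 0.9, -2.8]
opening: 0.06
gripper_force: 29.9
```

carry_out --pt "0 0 0 0 0 0.17" --pt "0 0 0 0 0 0.34" --pt "0 0 0 0 0 0.51" --pt "0 0 0 0 0 0.68" --pt "0 0 0 0 0 0.85" --pt "0 0 0 0 0 1.02" --pt "0 0 0 0 0 1.19" --pt "0 0 0 0 0 1.3"

```text
clock: 14.92
tool_pos: [0.5246, -0.1831, 0.24]
orientation: [179.7, -0.3, -125.3]
force: [0.4, -0.8, -1.1]
opening: 0.0599
gripper_force: 29.9
```

carry_out --pt "0 0 0 0 0 0.16" --pt "0 0 0 0 0 0.32" --pt "0 0 0 0 0 0.48" --pt "0 0 0 0 0 0.62" --pt "0 0 0 0 0 0.72" --pt "0 0 0 0 0 0.773" --pt "0 0 0 0 0 0.773"

```text
clock: 15.8
tool_pos: [0.5248, -0.183, 0.2404]
orientation: [180.0, -0.3, -169.3]
force: [0.5, 0.6, -3.1]
opening: 0.0599
gripper_force: 29.9
```

Run:
```python
from plan import *
o,r=state();print(o['tool_pos'],o['orientation'],o['opening'],o['gripper_force'],o['force'].round(1),o['joint_pos'].round())
x,T,d=place(lift=.09);plan(x,T)
```

```text
[ 0.52475924 -0.18301612  0.24037144] [ 179.97425494   -0.33128326 -169.34128336] 0.059863944152492105 29.933451935648918 [ 0.5  0.6 -3.1] [  1.   8. -10.   0. -72. -80.]
clock 15.8 n 6 tot [-0.0442, 0.1834, 0.0495] [-0.0, 0.8669, 0.0012] qend [17.0, 42.0, 19.0, -6.0, -117.0, -97.0] maxdq 7.6
   [-0.007, 0.031, 0.008, -0.0, 0.144, 0.0],   [-0.015, 0.061, 0.016, -0.0, 0.289, 0.0],   [-0.022, 0.092, 0.025, -0.0, 0.433, 0.001],   [-0.029, 0.122, 0.033, -0.0, 0.578, 0.001],   [-0.037, 0.153, 0.041, -0.0, 0.722, 0.001],   [-0.044, 0.183, 0.049, -0.0, 0.867, 0.001]
```

carry_out --pt "-0.007 0.025 0.003 0 0.12 0" --pt "-0.014 0.055 0.01 0 0.26 0" --pt "-0.022 0.085 0.02 0 0.4 0" --pt "-0.029 0.115 0.03 0 0.54 0.001" --pt "-0.037 0.145 0.04 0 0.68 0.001" --pt "-0.044 0.17 0.049 0 0.8 0.001" --pt "-0.044 0.183 0.049 0 0.867 0.001" --pt "-0.044 0.183 0.049 0 0.867 0.001"

```text
clock: 16.8
tool_pos: [0.5349, 0.0061, 0.1897]
orientation: [-180.0, -50.1, -169.3]
force: [0.2, -0.3, -1.8]
opening: 0.0599
gripper_force: 29.9
```

Run:
```python
from plan import *
telemetry.get_obs()
k=cam('wrist');np.savez('w7.npz',K=k[0],T=k[1])
o,r=state();print(o['tool_pos'],o['orientation'],o['opening'],o['gripper_force'],o['force'].round(1),o['joint_pos'].round())
x,T,d=place(lift=.09);plan(x,T)
a=snap('wrist','w7');s=snap('scene','s7');t=snap('top','t7')
jx,jy=ax(10.6);c=np.array([.559,.010,.142])
# predicted module corners: foot & top
for n,kk in(('w',k),('s',cam('scene'))):
    print(n,[proj(kk,c+up*h+jy*b+jx*e).round(1).tolist() for h in(0,.1) for e in(-.012,.012) for b in(-.03,.03)])
C=np.zeros((600,800,3),np.uint8);C[:384,:512]=a
u,v=proj(cam('scene'),c+up*.05).astype(int);C[:300,500:]=cv2.resize(s[v-40:v+40,u-40:u+40],(300,300),interpolation=2)
u,v=proj(cam('top'),c+up*.05).astype(int);C[300:,500:]=cv2.resize(t[v-40:v+40,u-40:u+40],(300,300),interpolation=2)
cv2.imwrite('pics/c7.png',C[:,:,::-1])
```

```text
[0.53485951 0.00608059 0.18966619] [-179.98234016  -50.08719783 -169.29996795] 0.0599141797655143 29.932903088629246 [ 0.2 -0.3 -1.8] [  17.   42.   19.   -6. -117.  -97.]
clock 16.8 n 1 tot [0.0015, -0.0006, 0.0001] [-0.0016, -0.0015, 0.0011] qend [17.0, 42.0, 19.0, -6.0, -117.0, -97.0] maxdq 0.2
   [0.001, -0.001, 0.0, -0.002, -0.002, 0.001]
w [[217.8, 267.6], [294.3, 267.7], [215.3, 299.0], [296.5, 299.1], [195.7, 197.8], [314.4, 197.9], [189.6, 241.3], [319.8, 241.5]]
s [[284.4, 183.7], [302.3, 182.5], [285.3, 189.2], [303.5, 187.9], [285.8, 162.0], [305.0, 160.7], [286.8, 167.5], [306.3, 166.2]]
```

View pics/c7.png

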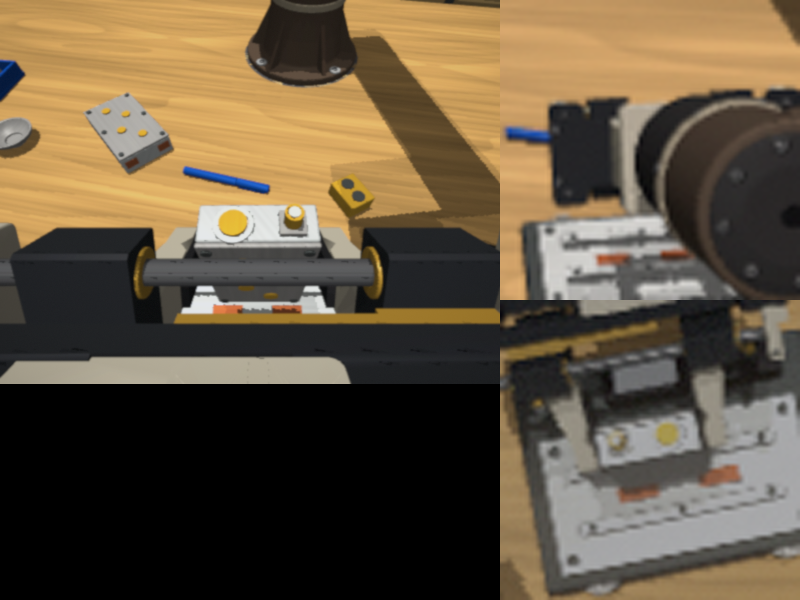

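The view shows the module hanging upright, contact (232,223) and socket (294,215) up, channel below with its orange marks. Its top face sits about 8 px below prediction, so I'll quantify the tilt and offset before lowering.

Run:
```python
from plan import *
d=np.load('w7.npz');k=(d['K'],d['T']);t=cam('top')
a=cv2.imread('pics/w7.png');tt=cv2.imread('pics/t7.png')
C=np.zeros((600,800,3),np.uint8)
C[:400]=cv2.resize(a[190:270,178:338],(800,400),interpolation=cv2.INTER_CUBIC)
u,v=proj(t,np.array([.559,.01,.192])).astype(int);print(u,v)
C[400:,:400]=cv2.resize(tt[v-20:v+10,u-20:u+20],(400,300),interpolation=cv2.INTER_CUBIC)[:200]
C[400:,400:]=cv2.resize(a[296:326,200:310],(400,110),interpolation=cv2.INTER_CUBIC)[:110].repeat(2,0)[:200]
cv2.imwrite('pics/c8.png',C)
# contact centres by colour
for im,kk,n,box in((a,k,'w',(200,205,270,245)),(tt,t,'t',(u-20,v-20,u+20,v+10))):
    g=cv2.cvtColor(im,cv2.COLOR_BGR2HSV)[box[1]:box[3],box[0]:box[2]];m=((g[...,0]>12)&(g[...,0]<35)&(g[...,1]>110)&(g[...,2]>70)).astype(np.uint8)
    N,l,s,ce=cv2.connectedComponentsWithStats(m);print(n,[(s[i,4],(ce[i]+box[:2]).round(1).tolist()) for i in range(1,N) if s[i,4]>3])
```

```text
213 180
w [(np.int32(581), [232.5, 222.4])]
t [(np.int32(21), [217.0, 175.0])]
```

View pics/c8.png

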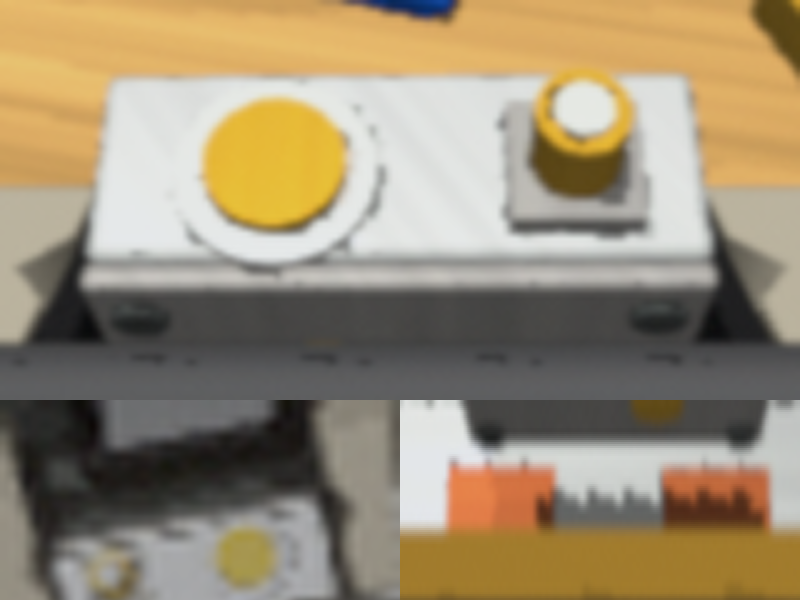

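Run:
```python
from plan import *
from scipy.optimize import least_squares
d=np.load('w7.npz');k=(d['K'],d['T']);t=cam('top');jx,jy=ax(10.6)
c=np.array([.559,.010,.142])
p=tri(t,(217,175),k,(232.5,222.4));e=p-(c+up*.103-jy*.012);print('contact',p,'err jx,jy,z',[round(1000*float(e@q),1) for q in(jx,jy,up)],proj(t,p),proj(k,p))
def pt(P,x,y,z): # module coords x(foot=0..1),y,z about centre
    a=P[3];X=up*np.cos(a)+jx*np.sin(a);Z=jx*np.cos(a)-up*np.sin(a);return c+jx*P[0]+jy*P[1]+up*P[2]+X*x-jy*y+Z*z
def res(P,far):
    return np.r_[proj(k,pt(P,.1,.03,-.012))-(200.4,205.4),proj(k,pt(P,.1,-.03,-.012))-(316,205),(proj(k,pt(P,.1,.03,.012))-(0,far))[1],(proj(k,pt(P,0,0,.012))-(259.1,301.5)),proj(k,pt(P,.103,.012,0))-(232.5,222.4),(proj(t,pt(P,.103,.012,0))-(217,175))]
for far in(241,247.5):
    f=least_squares(res,np.zeros(4),args=(far,));print(far,(f.x*1000).round(1),'pitch',np.degrees(f.x[3]).round(2),f.fun.round(1))
```

```text
contact [ 0.56315302 -0.00200662  0.24081221] err jx,jy,z [1.9, -0.6, -4.2] [216.25905262 175.32121081] [228.863122  223.1796082]
241 [  0.4   1.4  -6.9 -14.3] pitch -0.82 [ 0.6 -1.8 -1.3 -1.3  4.5 -1.3  0.5  1.1 -1.7 -1.2  2. ]
247.5 [ 0.5  1.5 -5.2  4.7] pitch 0.27 [-0.3 -0.6 -0.1 -0.1  0.5 -1.2  0.1  0.8  0.2 -1.5  1. ]
```

carry_out --pt "-0.01 0 0.008 0 0 0" --pt "-0.02 0 0.017 0 0 0" --pt "-0.033 0 0.028 0 0 0" --pt "-0.044 0 0.037 0 0 0" --pt "-0.0495 0 0.042 0 0 0" --pt "-0.0495 0 0.042 0 0 0" --pt "-0.0495 0 0.042 0 0 0"

```text
clock: 17.82
tool_pos: [0.5351, 0.0051, 0.1289]
orientation: [-179.9, -49.7, -169.4]
force: [-0.3, 0.2, -3.1]
opening: 0.0598
gripper_force: 29.9
```

Run:
```python
from plan import *
o,r=state();print(o['tool_pos'],o['orientation'],o['opening'],o['gripper_force'],o['force'].round(1))
x,T,d=place(lift=.092-.07);plan(x,T)
k=cam('wrist');np.savez('w9.npz',K=k[0],T=k[1]);a=snap('wrist','w9');t=snap('top','t9')
C=np.zeros((600,800,3),np.uint8);C[:400]=cv2.resize(a[190:320,148:408],(800,400),interpolation=2)
kt=cam('top');u,v=proj(kt,np.array([.559,.01,.1])).astype(int);C[400:,:400]=cv2.resize(t[v-12:v+18,u-30:u+30],(400,200),interpolation=2)
cv2.imwrite('pics/c9.png',C[:,:,::-1])
jx,jy=ax(10.6);c=np.array([.559,.010,.064])
for s in(16,25,-16,-25):print(s,[proj(k,c+jx*s/1000+jy*b).round(1).tolist() for b in(-.03,.03)])
```

```text
[0.53506554 0.00509017 0.1289368 ] [-179.93724995  -49.67489831 -169.44272897] 0.059824855437333055 29.932944886386395 [-0.3  0.2 -3.1]
clock 17.82 n 1 tot [-0.0041, 0.0004, 0.0048] [-0.0005, 0.0057, -0.0005] qend [17.0, 45.0, 16.0, -6.0, -111.0, -96.0] maxdq 0.4
   [-0.004, 0.0, 0.005, -0.001, 0.006, -0.0]
16 [[219.1, 309.6], [295.8, 309.6]]
25 [[218.2, 322.0], [296.6, 321.9]]
-16 [[221.8, 269.7], [293.1, 269.7]]
-25 [[222.5, 259.5], [292.4, 259.5]]
```

View pics/c9.png

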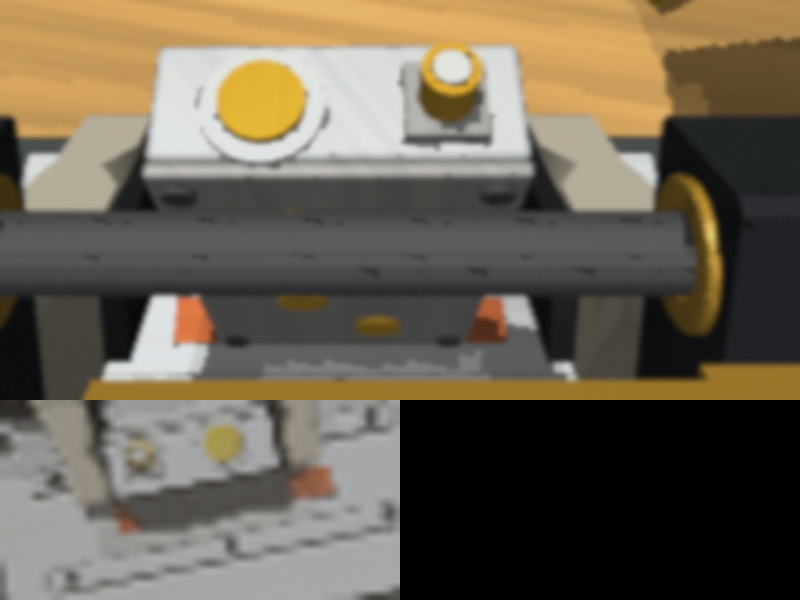

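The module hangs above the channel between the orange marks, with its foot edge at about v=303 and rail inner edges predicted at 270 and 310. I'll lower slowly and watch the force.

carry_out --pt "0 0 0 0 0 0" --pt "-0.002 0 0.002 0 0 0" --pt "-0.004 0 0.0035 0 0 0" --pt "-0.006 0 0.005 0 0 0" --pt "-0.008 0 0.0065 0 0 0" --pt "-0.0085 0 0.007 0 0 0" --pt "-0.0085 0 0.007 0 0 0" --pt "-0.0085 0 0.007 0 0 0"

```text
clock: 18.92
tool_pos: [0.535, 0.0051, 0.1176]
orientation: [-179.9, -49.7, -169.4]
force: [-0.3, -0.7, -2.9]
opening: 0.0599
gripper_force: 29.9
```

Run:
```python
from plan import *
o,r=state();print(o['tool_pos'],o['orientation'],o['force'].round(1))
x,T,d=place(lift=0);plan(x,T)
```

```text
[0.53497342 0.00508976 0.11763188] [-179.94948676  -49.70269315 -169.44682079] [-0.3 -0.7 -2.9]
clock 18.93 n 1 tot [-0.0123, 0.0004, 0.0117] [-0.0003, 0.0052, -0.0005] qend [17.0, 46.0, 15.0, -5.0, -109.0, -96.0] maxdq 1.2
   [-0.012, 0.0, 0.012, -0.0, 0.005, -0.001]
```

carry_out --pt "-0.0015 0 0.001 0 0 0" --pt "-0.003 0 0.0025 0 0 0" --pt "-0.0045 0 0.004 0 0 0" --pt "-0.006 0 0.005 0 0 0" --pt "-0.0075 0 0.0065 0 0 0" --pt "-0.0075 0 0.0065 0 0 0"

```text
clock: 19.68
tool_pos: [0.5347, 0.0051, 0.1074]
orientation: [-179.9, -49.7, -169.5]
force: [0.1, -0.4, -2.4]
opening: 0.0599
gripper_force: 29.9
```

carry_out --pt "-0.0008 0 0.0006 0 0 0" --pt "-0.0015 0 0.0013 0 0 0" --pt "-0.0015 0 0.0013 0 0 0"

```text
clock: 20.05
tool_pos: [0.5348, 0.0051, 0.1056]
orientation: [-180.0, -49.7, -169.4]
force: [-0.5, 0.4, -2.6]
opening: 0.0601
gripper_force: 29.9
```

carry_out --pt "-0.0004 0 0.0003 0 0 0" --pt "-0.0008 0 0.0006 0 0 0" --pt "-0.0008 0 0.0006 0 0 0"

```text
clock: 20.42
tool_pos: [0.5349, 0.0051, 0.1046]
orientation: [-179.9, -49.7, -169.4]
force: [0.2, -1.0, -2.8]
opening: 0.0597
gripper_force: 29.9
```

Foot estimated at 51.7 mm; continuing in 1 mm steps until there's contact.

carry_out --pt "-0.0004 0 0.0003 0 0 0" --pt "-0.0008 0 0.0006 0 0 0" --pt "-0.0008 0 0.0006 0 0 0"

```text
clock: 20.8
tool_pos: [0.5349, 0.0051, 0.1036]
orientation: [-180.0, -49.7, -169.4]
force: [-0.1, 0.4, -3.2]
opening: 0.0596
gripper_force: 29.9
```

carry_out --pt "-0.0004 0 0.0003 0 0 0" --pt "-0.0008 0 0.0006 0 0 0" --pt "-0.0008 0 0.0006 0 0 0"

```text
clock: 21.18
tool_pos: [0.535, 0.0051, 0.1034]
orientation: [-179.9, -49.7, -169.4]
force: [-0.0, 2.0, 3.3]
opening: 0.0598
gripper_force: 29.9
```

Contact felt at the expected floor height. Releasing.

carry_out --pt "0 0 0 0 0 0" --pt "0 0 0 0 0 0" --pt "0 0 0 0 0 0" --pt "0 0 0 0 0 0" --pt "0 0 0 0 0 0" --grip 1

```text
clock: 21.8
tool_pos: [0.535, 0.0051, 0.1026]
orientation: [-180.0, -49.7, -169.4]
force: [0.1, -0.2, 0.4]
opening: 0.0873
gripper_force: 0.0
```

carry_out --pt "0 0 -0.01 0 0 0" --pt "0 0 -0.03 0 0 0" --pt "0 0 -0.06 0 0 0" --pt "0 0 -0.09 0 0 0" --pt "0 0 -0.12 0 0 0" --pt "0 0 -0.12 0 0 0"

```text
clock: 22.55
tool_pos: [0.6267, 0.0221, 0.1811]
orientation: [-179.9, -49.5, -169.5]
force: [0.0, 0.3, -0.2]
opening: 0.0877
gripper_force: 0.0
```

Run:
```python
from plan import *
o,r=state();print(o['tool_pos'],o['orientation'],o['opening'],o['force'].round(1),o['joint_pos'].round())
k=cam('wrist');np.savez('w10.npz',K=k[0],T=k[1]);a=snap('wrist','w10');t=snap('top','t10');s=snap('scene','s10')
jx,jy=ax(10.6);c=np.array([.559,.010,.052])+jx*.0005+jy*.0015
for n in('wrist','top'):
    kk=cam(n);print(n,'contact',proj(kk,c+up*.103-jy*.012),'top',[proj(kk,c+up*.1+jx*e+jy*b).round(1).tolist() for e in(-.012,.012) for b in(-.03,.03)])
for im,n in((a,'w'),(t,'t')):
    g=cv2.cvtColor(im,cv2.COLOR_RGB2HSV);m=((g[...,0]>12)&(g[...,0]<35)&(g[...,1]>110)&(g[...,2]>90)).astype(np.uint8)
    u=proj(cam('wrist' if n=='w' else 'top'),c+up*.103-jy*.012);N,l,S,ce=cv2.connectedComponentsWithStats(m)
    print(n,[(S[i,4],ce[i].round(1).tolist()) for i in range(1,N) if S[i,4]>5 and np.hypot(*(ce[i]-u))<20])
# next: retreat up, to tool down & rotate
plan(np.array([.52,.05,.33]),kin.toolR(-up,jy))
```

```text
[0.62665419 0.02210558 0.1811094 ] [-179.92319038  -49.53236262 -169.46161345] 0.08774275064058415 [ 0.   0.3 -0.2] [  17.   51.   37.   -6. -125.  -97.]
wrist contact [245.05355374 170.32531147] top [[225.4, 161.9], [292.2, 161.8], [223.8, 183.6], [294.0, 183.5]]
top contact [219.39840441 182.17746412] top [[227.6, 185.7], [203.6, 190.4], [225.8, 176.3], [201.8, 180.9]]
w [(np.int32(152), [245.1, 170.1])]
t [(np.int32(16), [220.5, 181.5])]
clock 22.7 n 6 tot [0.1778, 0.0467, -0.0226] [-0.0001, -0.8686, -0.0004] qend [27.0, 3.0, -5.0, 0.0, -82.0, -106.0] maxdq 8.4
   [0.03, 0.008, -0.004, -0.0, -0.145, -0.0],   [0.059, 0.016, -0.008, -0.0, -0.29, -0.0],   [0.089, 0.023, -0.011, -0.0, -0.434, -0.0],   [0.119, 0.031, -0.015, -0.0, -0.579, -0.0],   [0.148, 0.039, -0.019, -0.0, -0.724, -0.0],   [0.178, 0.047, -0.023, -0.0, -0.869, -0.0]
```

The module stands free in the channel: its contact is at (245.1,170.1), predicted (245.1,170.3). Next I rise and go to look at the probe.

carry_out --pt "0.02 0 -0.02 0 0 0" --pt "0.05 0 -0.045 0 0 0" --pt "0.085 0 -0.075 0 0 0" --pt "0.12 0 -0.1 0 0 0" --pt "0.12 0 -0.1 0 0 0"

```text
clock: 23.32
tool_pos: [0.6236, 0.0214, 0.3403]
orientation: [-179.9, -49.3, -169.5]
force: [-0.4, -0.9, -0.1]
opening: 0.0878
gripper_force: 0.0
```

```bash
cat >> plan.py <<'E'
def probeR(yaw=-6.5,lean=28,f=1):
    sx,sy=ax(yaw);l=np.radians(lean);d=sx*np.sin(l)-up*np.cos(l);return d,kin.toolR(d,f*sy)
E
python3 - <<'E'
from plan import *
o,r=state();print(o['tool_pos'],o['orientation'],o['joint_pos'].round())
sx,sy=ax(-6.5)
plan(np.array([.46,.20,.33]),kin.toolR(-up,sy))
mouth=np.array([.461,.279,.066])
for f in(1,-1):
  for L in(.045,.2):
    d,T=probeR(f=f);print(f,kin.ik(mouth-d*L,T,[27,3,-5,0,-82,-106],8)[0].round(),kin.ik(mouth-d*L,T,[27,3,-5,0,-82,-106],8)[1])
  a,b=ax(10.6);print(kin.ik(np.array([.5614,0,.155+.06]),kin.toolR(-up,f*b),[27,3,-5,0,-82,-106],8))
E
```

```text
[0.6235953  0.02143847 0.34034565] [-179.90982014  -49.32056262 -169.47800793] [  17.   48.   51.   -7. -142. -100.]
clock 23.32 n 6 tot [0.0757, 0.2056, 0.1037] [-0.1293, -0.8541, 0.2791] qend [46.0, 0.0, -7.0, 0.0, -82.0, -142.0] maxdq 11.6
   [0.013, 0.034, 0.017, -0.022, -0.142, 0.047],   [0.025, 0.069, 0.035, -0.043, -0.285, 0.093],   [0.038, 0.103, 0.052, -0.065, -0.427, 0.14],   [0.05, 0.137, 0.069, -0.086, -0.569, 0.186],   [0.063, 0.171, 0.086, -0.108, -0.712, 0.233],   [0.076, 0.206, 0.104, -0.129, -0.854, 0.279]
1 [  63.    3.  -46.   24.  -36. -174.] 827.1015133535291
1 [  76.  -10.  -37.   19.  -60. -174.] 881.1375337003041
(array([ 1.99771821e+01,  9.27141138e+00, -1.22269147e+01,  8.95812711e-15,
       -6.85016739e+01, -9.93771821e+01]), np.float64(1.6574850641243679e-26))
-1 [ 67.   2. -58.  53. -34. -30.] 8.771015805052096
-1 [ 87. -11. -47.  33. -61. -21.] 5.616736041112384e-26
(array([ 1.99771821e+01,  9.27141138e+00, -1.22269147e+01,  1.68413414e-17,
       -6.85016739e+01,  8.06228179e+01]), np.float64(3.0124398833708285e-26))
```

Run:
```python
from plan import *
sx,sy=ax(-6.5);l=np.radians(28);a=-sx*np.sin(l)+up*np.cos(l)
mouth=np.array([.461,.279,.066]);G=mouth+a*.068
for f in(1,-1):
  for lean in(26,22,18,14,8,0):
    d,T=probeR(lean=lean,f=f);q,c=kin.ik(G+d*D,T,[60,0,-40,20,-40,-30 if f<0 else -150],8);q2,c2=kin.ik(G+d*D+a*.13,T,q,8)
    print(f,lean,q.round(),round(c,2),q2.round(),round(c2,2))
```

```text
1 26 [  63.    4.  -45.   24.  -35. -174.] 636.83 [  73.   -7.  -38.   19.  -55. -174.] 650.74
1 22 [  63.    5.  -44.   22.  -37. -174.] 320.06 [  73.   -6.  -37.   17.  -56. -174.] 354.58
1 18 [  63.    5.  -43.   21.  -38. -174.] 111.53 [  72.   -6.  -36.   15.  -58. -174.] 147.97
1 14 [  63.    6.  -42.   19.  -39. -174.] 10.58 [  72.   -5.  -34.   14.  -59. -174.] 30.45
1 8 [  61.    7.  -36.   11.  -44. -165.] 0.0 [  69.   -3.  -31.    9.  -61. -170.] 0.0
1 0 [  55.   11.  -27.   -0.  -52. -152.] 0.0 [  62.    0.  -23.   -0.  -67. -159.] 0.0
-1 26 [ 65.   3. -58.  52. -32. -28.] 0.71 [ 82.  -9. -48.  32. -55. -19.] 0.0
-1 22 [ 66.   3. -54.  42. -32. -18.] 0.0 [ 80.  -8. -44.  27. -55. -12.] 0.0
-1 18 [ 66.   4. -49.  31. -35.  -8.] 0.0 [ 77.  -7. -40.  22. -56.  -5.] 0.0
-1 14 [ 64.   5. -44.  22. -38.   2.] 0.0 [ 74.  -6. -36.  16. -58.   1.] 0.0
-1 8 [ 61.   7. -36.  11. -44.  15.] 0.0 [ 69.  -3. -31.   9. -61.  10.] 0.0
-1 0 [ 55.  11. -27.  -0. -52.  28.] 0.0 [ 62.   0. -23.   0. -67.  21.] 0.0
```

carry_out --pt "0.013 0.034 0.017 -0.022 -0.142 0.047" --pt "0.025 0.069 0.035 -0.043 -0.285 0.093" --pt "0.038 0.103 0.052 -0.065 -0.427 0.14" --pt "0.05 0.137 0.069 -0.086 -0.569 0.186" --pt "0.063 0.171 0.086 -0.108 -0.712 0.233" --pt "0.076 0.206 0.104 -0.129 -0.854 0.279" --pt "0.076 0.206 0.104 -0.129 -0.854 0.279" --pt "0.076 0.206 0.104 -0.129 -0.854 0.279"

```text
clock: 24.32
tool_pos: [0.4586, 0.2007, 0.3272]
orientation: [-179.9, -0.4, 173.6]
force: [0.4, 0.0, 0.9]
opening: 0.0878
gripper_force: 0.0
```

Run:
```python
from plan import *
o,r=state();print(o['tool_pos'],o['orientation'],o['joint_pos'].round())
k=cam('wrist');np.savez('wa.npz',K=k[0],T=k[1]);a=snap('wrist','wa');t=snap('top','ta');s=snap('scene','sa')
for p in((.4215,.2838,.1453),(.4614,.2793,.0617)):print(proj(k,p),proj(cam('scene'),p))
u,v=proj(k,(.44,.281,.10)).astype(int)
g=cv2.cvtColor(a,cv2.COLOR_RGB2HSV)
# ascii: darkness & saturation
for y in range(max(0,v-70),min(384,v+70),3):
    print(y,''.join('#' if g[y,x,1]<70 and g[y,x,2]<60 else '+' if g[y,x,1]<70 and g[y,x,2]<130 else 'o' if g[y,x,1]<70 else '.' for x in range(max(0,u-90),min(512,u+90),2)))
print(max(0,u-90))
```

```text
[0.45861561 0.20072294 0.32724796] [-179.92370117   -0.38579984  173.64117164] [  46.    1.   -7.   -0.  -82. -142.]
[321.72946282 134.24573791] [374.50495506 161.36439365]
[308.96625411 156.6316191 ] [368.92816437 185.86522   ]
75 ..........................................................................................
78 ..........................................................................................
81 ..........................................................................................
84 ..........................................................................................
87 ..........................................................................................
90 ..........................................................................................
93 ..........................................................................................
96 ..........................................................................................
99 ..........................................................................................
102 .....................
[... 2888 characters left out ...]
...............................
195 ..........................................................................................
198 ..........................................................................................
201 ..........................................................................................
204 ..........................................................................................
207 ..........................................................................................
210 ..........................................................................................
213 ..........................................................................................
223
```

carry_out --pt "0 0 0 0 0 0.12" --pt "0 0 0 0 0 0.29" --pt "0 0 0 0 0 0.46" --pt "0 0 0 0 0 0.63" --pt "0 0 0 0 0 0.8" --pt "0 0 0 0 0 0.97" --pt "0 0 0 0 0 1.14" --pt "0 0 0 0 0 1.3"

```text
clock: 25.48
tool_pos: [0.5038, 0.11, 0.3062]
orientation: [178.6, -10.5, 120.2]
force: [0.6, -0.8, 0.6]
opening: 0.0878
gripper_force: 0.0
```

Run:
```python
from plan import *
o,r=state();print(o['tool_pos'],o['orientation'],o['joint_pos'].round())
```

```text
[0.50383289 0.11002657 0.30617513] [178.63976764 -10.53717763 120.23068175] [  25.    4.   -3.  -11.  -83. -174.]
```

Run:
```python
from plan import *
a,b=ax(-6.5-20)
plan(np.array([.46,.18,.33]),kin.toolR(-up,ax(16)[1]))
```

```text
clock 25.48 n 9 tot [0.0855, -0.0024, -0.0084] [0.1417, -0.1406, -1.3206] qend [44.0, -0.0, -8.0, -0.0, -82.0, -118.0] maxdq 6.3
   [0.009, -0.0, -0.001, 0.016, -0.016, -0.147],   [0.019, -0.001, -0.002, 0.031, -0.031, -0.293],   [0.028, -0.001, -0.003, 0.047, -0.047, -0.44],   [0.038, -0.001, -0.004, 0.063, -0.063, -0.587],   [0.047, -0.001, -0.005, 0.079, -0.078, -0.734],   [0.057, -0.002, -0.006, 0.094, -0.094, -0.88],   [0.066, -0.002, -0.007, 0.11, -0.109, -1.027],   [0.076, -0.002, -0.007, 0.126, -0.125, -1.174],   [0.085, -0.002, -0.008, 0.142, -0.141, -1.321]
```

carry_out --pt "0.01 0 -0.001 0.016 -0.016 -0.147" --pt "0.02 -0.001 -0.002 0.031 -0.031 -0.293" --pt "0.03 -0.001 -0.003 0.047 -0.047 -0.44" --pt "0.04 -0.001 -0.004 0.063 -0.063 -0.587" --pt "0.05 -0.001 -0.005 0.079 -0.078 -0.734" --pt "0.06 -0.002 -0.006 0.094 -0.094 -0.88" --pt "0.07 -0.002 -0.007 0.11 -0.109 -1.027" --pt "0.08 -0.002 -0.007 0.126 -0.125 -1.174"

```text
clock: 26.48
tool_pos: [0.4622, 0.1769, 0.328]
orientation: [179.3, -0.9, -172.0]
force: [-0.4, -0.3, 0.2]
opening: 0.0876
gripper_force: 0.0
```

Run:
```python
from plan import *
o,r=state();print(o['tool_pos'],o['orientation'],o['joint_pos'].round())
sx,sy=ax(-6.5)
plan(np.array([.46,.20,.33]),kin.toolR(-up,-ax(-90)[1]))
```

```text
[0.46223742 0.17688963 0.32803368] [ 179.29466914   -0.88956801 -171.97133436] [  43.    0.   -7.   -1.  -83. -125.]
clock 26.48 n 10 tot [-0.001, 0.0232, -0.0017] [0.0212, -0.004, -1.4307] qend [46.0, 0.0, -7.0, -0.0, -82.0, -46.0] maxdq 7.9
   [-0.0, 0.002, -0.0, 0.002, -0.0, -0.143],   [-0.0, 0.005, -0.0, 0.004, -0.001, -0.286],   [-0.0, 0.007, -0.001, 0.006, -0.001, -0.429],   [-0.0, 0.009, -0.001, 0.008, -0.002, -0.572],   [-0.0, 0.012, -0.001, 0.011, -0.002, -0.715],   [-0.001, 0.014, -0.001, 0.013, -0.002, -0.858],   [-0.001, 0.016, -0.001, 0.015, -0.003, -1.002],   [-0.001, 0.019, -0.001, 0.017, -0.003, -1.145],   [-0.001, 0.021, -0.002, 0.019, -0.004, -1.288],   [-0.001, 0.023, -0.002, 0.021, -0.004, -1.431]
```

Commanded pose follows the measured one. Turning on to yaw −6.5°.

carry_out --pt "0 0.003 0 0.004 0 -0.17" --pt "0 0.006 0 0.008 0 -0.34" --pt "0 0.009 0 0.012 0 -0.51" --pt "0 0.012 0 0.015 0 -0.68" --pt "0 0.015 0 0.018 0 -0.85" --pt "0 0.018 0 0.02 0 -1.02" --pt "0 0.02 0 0.021 0 -1.19" --pt "0 0.023 0 0.021 0 -1.36"

```text
clock: 27.48
tool_pos: [0.4592, 0.1995, 0.3282]
orientation: [179.8, -0.2, -94.0]
force: [-0.2, -0.3, -0.1]
opening: 0.0874
gripper_force: 0.0
```

Run:
```python
from plan import *
o,r=state();print(o['tool_pos'],o['orientation'],o['joint_pos'].round())
sx,sy=ax(-6.5)
plan(np.array([.42,.20,.33]),kin.toolR(-up,-sy))
```

```text
[0.45915558 0.19945699 0.32821665] [179.81135887  -0.18377561 -94.00725131] [ 46.   1.  -8.  -0. -82. -50.]
clock 27.48 n 10 tot [0.0022, 0.0391, -0.0016] [0.0051, -0.0, -1.5273] qend [50.0, -3.0, -11.0, 0.0, -82.0, 34.0] maxdq 8.4
   [0.0, 0.004, -0.0, 0.001, -0.0, -0.153],   [0.0, 0.008, -0.0, 0.001, -0.0, -0.305],   [0.001, 0.012, -0.0, 0.002, -0.0, -0.458],   [0.001, 0.016, -0.001, 0.002, -0.0, -0.611],   [0.001, 0.02, -0.001, 0.003, -0.0, -0.764],   [0.001, 0.023, -0.001, 0.003, -0.0, -0.916],   [0.002, 0.027, -0.001, 0.004, -0.0, -1.069],   [0.002, 0.031, -0.001, 0.004, -0.0, -1.222],   [0.002, 0.035, -0.001, 0.005, -0.0, -1.375],   [0.002, 0.039, -0.002, 0.005, -0.0, -1.527]
```

carry_out --pt "0 0.005 0 0.004 0 -0.18" --pt "0 0.01 0 0.005 0 -0.36" --pt "0 0.015 0 0.005 0 -0.54" --pt "0.001 0.02 0 0.005 0 -0.72" --pt "0.001 0.025 0 0.005 0 -0.9" --pt "0.002 0.03 0 0.005 0 -1.08" --pt "0.002 0.035 0 0.005 0 -1.26" --pt "0.002 0.039 0 0.005 0 -1.44"

```text
clock: 28.48
tool_pos: [0.4199, 0.2004, 0.3285]
orientation: [180.0, -0.0, -11.5]
force: [0.1, 0.5, -0.7]
opening: 0.0874
gripper_force: 0.0
```

carry_out --pt "0 0 0 0 0 -0.05" --pt "0 0 0 0 0 -0.09" --pt "0 0 0 0 0 -0.09"

```text
clock: 28.85
tool_pos: [0.4198, 0.2005, 0.3285]
orientation: [180.0, -0.0, -6.7]
force: [-0.1, 0.9, -0.5]
opening: 0.0877
gripper_force: 0.0
```

Run:
```python
from plan import *
o,r=state();print(o['tool_pos'],o['orientation'],o['joint_pos'].round())
k=cam('wrist');np.savez('wb.npz',K=k[0],T=k[1]);a=snap('wrist','wb')
A=cv2.cvtColor(cv2.imread('pics/wa.png'),cv2.COLOR_BGR2HSV)
m=((A[120:142,316:336,1]<70)&(A[120:142,316:336,2]>100)).astype(np.uint8);n,l,s,c=cv2.connectedComponentsWithStats(m);i=1+s[1:,4].argmax();print('topface a',s[i],c[i]+(316,120))
print(A[124:140,318:334,2])
for p in((.4215,.2838,.1453),(.4614,.2793,.0617)):print(proj(k,p))
u,v=proj(k,(.45,.281,.09)).astype(int)
g=cv2.cvtColor(a,cv2.COLOR_RGB2HSV)
for y in range(max(0,v-45),min(384,v+75),2):
    print(y,''.join('#' if g[y,x,1]<70 and g[y,x,2]<45 else '+' if g[y,x,1]<70 and g[y,x,2]<75 else 'x' if g[y,x,1]<70 and g[y,x,2]<110 else 'o' if g[y,x,1]<70 else '.' for x in range(max(0,u-50),min(512,u+50),1)))
print(max(0,u-50))
```

```text
[0.41981741 0.2004957  0.32854988] [ 1.79997593e+02 -2.88355622e-02 -6.65089249e+00] [ 50.  -3. -11.   0. -82.  33.]
topface a [  3   7  11  12 105] [323.6        131.64761905]
[[ 73  72  71  72  71  71  70  70  68  60  52  45  43  61 101 136]
 [ 73  76  78  79  80  80  79  76  67  58  53  47  42  47  84 127]
 [ 67  82  90  95  96  95  93  93  91  90  85  71  52  44  75 120]
 [ 75  96 110 120 123 122 118 120 122 122 117  97  67  46  71 115]
 [ 81 104 124 139 146 147 147 147 148 147 138 112  75  50  74 113]
 [ 83 105 124 142 150 152 152 152 153 151 141 114  77  54  78 114]
 [ 82 103 118 138 147 149 150 149 150 149 142 114  77  59  89 118]
 [ 82 101 116 135 146 147 148 148 148 147 141 113  74  60  91 118]
 [ 82 101 116 136 146 148 148 148 148 148 140 106  66  58  92 120]
 [ 82 102 117 136 147 149 149 149 148 145 134  99  61  61  98 125]
 [ 82 101 116 134 144 146 146 144 141 134 114  82  58  67 110 133]
 [ 80 100 114 126 131 132 132 127 112  97  83  67  54  69 112 132]
 [ 74  98 114 122 123 122 120 111  89  72  66  60  54  68 110 130]
 [ 75  97 111 116 117 116 111  94  73  63  61  58  5
[... 5809 characters left out ...]
..................................................................
209 ....................................................................................................
211 ....................................................................................................
213 ....................................................................................................
215 ....................................................................................................
217 ....................................................................................................
219 ....................................................................................................
149
```

The masks show the handle's top face at about (324,132) in view a and (192,179) in view b. In view b the handle axis passes through (193,174) and (197,151).

Run:
```python
from plan import *
la=np.load('wa.npz');lb=np.load('wb.npz');ka=(la['K'],la['T']);kb=(lb['K'],lb['T'])
for ua,ub in(((324,132),(191.8,179)),((324,131),(192,178))):
    P=tri(ka,ua,kb,ub);print('top',P.round(4),proj(ka,P)-ua,proj(kb,P)-ub)
o1,d1=ray(kb,(193,174));_,d2=ray(kb,(197,151));n=np.cross(d1,d2);n/=np.linalg.norm(n)
for lean in(26,28):
    l=np.radians(lean);best=min((abs(n@(np.array([-np.cos(y)*np.sin(l),-np.sin(y)*np.sin(l),np.cos(l)]))),y) for y in np.radians(np.arange(-35,25,.25)))
    y=best[1];a=np.array([-np.cos(y)*np.sin(l),-np.sin(y)*np.sin(l),np.cos(l)]);print(lean,'yaw',np.degrees(y),'mouth',P-a*.089)
# base corners in b
B=[onz(kb,p,.014)*1000 for p in((182,103),(230,105),(231,161),(185,161))];print(np.round(B,0).tolist())
```

```text
top [0.4181 0.2842 0.1556] [-0.28134088 -0.01478288] [-0.2694677  0.0046573]
top [0.4177 0.2859 0.1474] [-0.34663245 -0.01744343] [-0.33193148  0.00596068]
26 yaw 0.5 mouth [0.45666632 0.28625225 0.06739604]
28 yaw -1.25 mouth [0.4594258  0.28500029 0.06880638]
[[515.0, 313.0, 14.0], [503.0, 236.0, 14.0], [412.0, 248.0, 14.0], [421.0, 326.0, 14.0]]
```

```bash
cat >> plan.py <<'E'
PY=-7.5;MOUTH=np.array([.4594,.2805,.067])
def grasp(s=.115,lean=20,back=0.,out=0.):
    sx,sy=ax(PY);l=np.radians(28);a=-sx*np.sin(l)+up*np.cos(l)
    d,T=probeR(PY,lean,-1);return MOUTH+a*(s-.048+out)+d*(D-back),T,a,d
E
python3 - <<'E'
from plan import *
x,T,a,d=grasp(back=.06);plan(x,T)
E
```

```text
clock 28.9 n 4 tot [-0.0117, -0.0847, 0.1743] [-0.0026, 0.3484, 0.0143] qend [71.0, -1.0, -46.0, 29.0, -45.0, -9.0] maxdq 14.3
   [-0.003, -0.021, 0.044, -0.001, 0.087, 0.004],   [-0.006, -0.042, 0.087, -0.001, 0.174, 0.007],   [-0.009, -0.063, 0.131, -0.002, 0.261, 0.011],   [-0.012, -0.085, 0.174, -0.003, 0.348, 0.014]
```

carry_out --pt "-0.003 -0.03 0.01 0 0.06 0.004" --pt "-0.006 -0.06 0.03 0 0.13 0.007" --pt "-0.009 -0.085 0.06 0 0.2 0.011" --pt "-0.012 -0.085 0.095 -0.002 0.27 0.014" --pt "-0.012 -0.085 0.13 -0.002 0.348 0.014" --pt "-0.012 -0.085 0.16 -0.002 0.348 0.014" --pt "-0.012 -0.085 0.174 -0.002 0.348 0.014" --pt "-0.012 -0.085 0.174 -0.002 0.348 0.014" --grip 1

```text
clock: 29.9
tool_pos: [0.4169, 0.2861, 0.1543]
orientation: [180.0, -20.0, -7.4]
force: [-1.3, 0.3, 0.1]
opening: 0.0877
gripper_force: 0.0
```

Run:
```python
from plan import *
o,r=state();print(o['tool_pos'],o['orientation'],o['joint_pos'].round())
x,T,a,d=grasp();plan(x,T)
k=cam('wrist');np.savez('wc.npz',K=k[0],T=k[1]);im=snap('wrist','wc');P=MOUTH+a*.089
print('pred top',proj(k,P),'collar',proj(k,MOUTH+a*.004))
u,v=proj(k,P).astype(int);g=cv2.cvtColor(im,cv2.COLOR_RGB2HSV)
for y in range(max(0,v-60),min(384,v+40),3):
    print(y,''.join('#' if g[y,x,1]<70 and g[y,x,2]<45 else '+' if g[y,x,1]<70 and g[y,x,2]<75 else 'x' if g[y,x,1]<70 and g[y,x,2]<110 else 'o' if g[y,x,1]<70 else '.' for x in range(max(0,u-100),min(512,u+100),2)))
print(max(0,u-100))
```

```text
[0.41691196 0.2860519  0.15432016] [179.95406289 -20.00765149  -7.37303521] [ 72.  -1. -47.  29. -45.  -9.]
clock 29.9 n 2 tot [0.0011, -0.0, 0.0604] [0.0, -0.0001, 0.0021] qend [67.0, 4.0, -52.0, 36.0, -34.0, -14.0] maxdq 5.4
   [0.001, -0.0, 0.03, 0.0, -0.0, 0.001],   [0.001, -0.0, 0.06, 0.0, -0.0, 0.002]
pred top [258.29061807 219.7769501 ] collar [258.13476642 176.80962577]
159 ................................xxxxxxxxx++xx+++xxxx++xxxxxxxxxxxxx.................................
162 ................................+xxxxxxxxx+++xxxxxxxxxx+xxxxxxxxxxx.................................
165 ................................xxxxxxxxxx++xxxxoooxxxxx+xxxxxxxxxx.................................
168 ................................xxxxxxxxxx+xxxxx+++xxxxx+xxxxxxxxxxx................................
171 ................................xxxxxxxxx++xx+#+++++##xxx+xxxxxxxxxx................................
174 ................................xxxxxxxxxx+++#+xxxxxx+#xx+xxxxxxxxxx................................
177 ................................xxxxxxxxxx++##+xxxxxx+#+++xxxxxxxxxx.................
[... 2154 characters left out ...]
.......................................................########+xx
243 xxx#########.............................................................................########+xx
246 x+##########.............................................................................#########+x
249 x###########.............................................................................###########
252 ############.............................................................................###########
255 ############.............................................................................###########
258 #############............................................................................###########
158
```

The mask shows the handle's top face centred at (257,218), predicted (258,220), midway between the fingers, so it's well aligned. Advancing and closing.

carry_out --pt "0.001 0 0.015 0 0 0" --pt "0.001 0 0.03 0 0 0" --pt "0.001 0 0.045 0 0 0" --pt "0.002 0 0.056 0 0 0" --pt "0.002 0 0.06 0 0 0" --pt "0.002 0 0.06 0 0 0"

```text
clock: 30.7
tool_pos: [0.4393, 0.2842, 0.0999]
orientation: [-179.9, -20.1, -7.4]
force: [-0.5, 0.4, 0.2]
opening: 0.0875
gripper_force: 0.0
```

carry_out --pt "0 0 0 0 0 0" --pt "0 0 0 0 0 0" --pt "0 0 0 0 0 0" --pt "0 0 0 0 0 0" --pt "0 0 0 0 0 0" --pt "0 0 0 0 0 0" --pt "0 0 0 0 0 0" --pt "0 0 0 0 0 0" --grip -1

```text
clock: 31.7
tool_pos: [0.439, 0.2842, 0.0997]
orientation: [-179.9, -20.0, -7.3]
force: [0.1, 0.3, 0.3]
opening: 0.0155
gripper_force: 30.0
```

Run:
```python
from plan import *
o,r=state();print(o['tool_pos'],o['orientation'],o['opening'],o['gripper_force'],o['force'].round(1))
x,T,a,d=grasp();print(r.inv().apply(x-o['tool_pos']))
print('axis in tool',r.inv().apply(a).round(4)*.1)
x2,_,_,_=grasp(out=.12);plan(x2,T,.03)
```

```text
[0.43904314 0.28416625 0.09969658] [-179.88917654  -20.03911438   -7.33746529] 0.015504643483228185 30.000062584877014 [0.1 0.3 0.3]
[-0.00109586  0.00097905  0.00143975]
axis in tool [-0.01385 -0.00032 -0.09904]
clock 31.7 n 4 tot [-0.0177, 0.0006, -0.1174] [-0.0029, -0.0007, 0.0027] qend [78.0, -6.0, -43.0, 25.0, -55.0, -10.0] maxdq 5.3
   [-0.004, 0.0, -0.029, -0.001, -0.0, 0.001],   [-0.009, 0.0, -0.059, -0.001, -0.0, 0.001],   [-0.013, 0.0, -0.088, -0.002, -0.001, 0.002],   [-0.018, 0.001, -0.117, -0.003, -0.001, 0.003]
```

carry_out --pt "-0.0014 0 -0.01 0 0 0" --pt "-0.0035 0 -0.025 0 0 0" --pt "-0.0056 0 -0.04 0 0 0" --pt "-0.0077 0 -0.055 0 0 0" --pt "-0.0098 0 -0.07 0 0 0" --pt "-0.0119 0 -0.085 0 0 0" --pt "-0.014 0 -0.1 0 0 0" --pt "-0.014 0 -0.1 0 0 0"

```text
clock: 32.7
tool_pos: [0.3916, 0.291, 0.1901]
orientation: [-179.7, -20.0, -7.3]
force: [0.1, 0.2, -0.9]
opening: 0.0158
gripper_force: 30.0
```

Run:
```python
from plan import *
o,r=state();print(o['tool_pos'],o['orientation'],o['opening'],o['gripper_force'],o['force'].round(1),o['joint_pos'].round())
jx,jy=ax(10.6)
def up_tool(yaw,rel=8):
    sx,sy=ax(yaw);t=np.radians(rel);d=-sx*np.sin(t)-up*np.cos(t);return d,kin.toolR(d,-sy)
# via: above, upright, yaw +10.6
d,T=up_tool(10.6);plan(np.array([.50,.15,.34]),T)
print(kin.ik(np.array([.5614,0,.235]),T,[20,9,-12,0,-68,80],5))
```

```text
[0.39155172 0.29099958 0.19005377] [-179.71888238  -20.03277691   -7.32887629] 0.01577915036927108 29.998789429664612 [ 0.1  0.2 -0.9] [ 76.  -5. -44.  26. -52. -10.]
clock 32.7 n 5 tot [0.1693, 0.1255, -0.0985] [0.0284, -0.486, -0.3131] qend [35.0, 8.0, 3.0, -3.0, -92.0, 65.0] maxdq 20.0
   [0.034, 0.025, -0.02, 0.006, -0.097, -0.063],   [0.068, 0.05, -0.039, 0.011, -0.194, -0.125],   [0.102, 0.075, -0.059, 0.017, -0.292, -0.188],   [0.135, 0.1, -0.079, 0.023, -0.389, -0.25],   [0.169, 0.126, -0.098, 0.028, -0.486, -0.313]
(array([ 19.07032668,  14.0835354 ,  -3.46499908,  -1.1914352 ,
       -80.36735931,  81.81031854]), np.float64(2.127969235267794e-26))
```

carry_out --pt "0.01 0.0 -0.03 0 0 0" --pt "0.025 0.0 -0.06 0 -0.08 0" --pt "0.045 0.02 -0.085 0.006 -0.16 -0.06" --pt "0.07 0.04 -0.095 0.011 -0.24 -0.12" --pt "0.1 0.065 -0.098 0.017 -0.32 -0.18" --pt "0.135 0.09 -0.098 0.023 -0.4 -0.24" --pt "0.165 0.115 -0.098 0.028 -0.486 -0.313" --pt "0.169 0.126 -0.098 0.028 -0.486 -0.313"

```text
clock: 33.7
tool_pos: [0.5023, 0.1475, 0.3361]
orientation: [179.8, 8.3, 10.3]
force: [-0.2, 0.0, -2.5]
opening: 0.016
gripper_force: 30.0
```

Run:
```python
from plan import *
o,r=state();print(o['tool_pos'],o['orientation'],o['opening'],o['gripper_force'],o['force'].round(1),o['joint_pos'].round())
# probe tip in the tool frame (nominal): tip centre at z=-D is at s=.115
g=grasp();Tg=g[1];a_t=Tg.inv().apply(g[2]);print('axis tool',a_t)
d=telemetry.get_obs()
np.save('at.npy',a_t)
tip=o['tool_pos']+r.apply(np.array([0,0,-D])-a_t*.115);top=tip+r.apply(a_t)*.137
print('tip',tip.round(4),'top',top.round(4),'axis world',r.apply(a_t).round(3))
k=cam('wrist');np.savez('wd.npz',K=k[0],T=k[1]);im=snap('wrist','wd');t=snap('top','td');s=snap('scene','sd')
ks=cam('scene');kt=cam('top')
for n,kk in(('w',k),('s',ks),('t',kt)):print(n,'tip',proj(kk,tip),'collar',proj(kk,tip+r.apply(a_t)*.05),'s60',proj(kk,tip+r.apply(a_t)*.06))
g=cv2.cvtColor(im,cv2.COLOR_RGB2HSV);u,v=proj(k,tip).astype(int)
for y in range(max(0,v-40),min(384,v+80),3):
    print(y,''.join('#' if g[y,x,1]<80 and g[y,x,2]<45 else '+' if g[y,x,1]<80 and g[y,x,2]<75 else 'x' if g[y,x,1]<80 and g[y,x,2]<110 else 'o' if g[y,x,1]<80 else '.' for x in range(max(0,u-60),min(512,u+60),2)))
print(max(0,u-60))
```

```text
[0.50229269 0.14747464 0.33613569] [179.76742108   8.32570384  10.31549011] 0.016007651884767854 29.99823421239853 [-0.2  0.  -2.5] [ 35.   9.   3.  -3. -92.  65.]
axis tool [-1.39173101e-01  1.54739826e-18 -9.90268069e-01]
tip [0.506  0.1478 0.2508] top [0.5067 0.1485 0.3878] axis world [0.005 0.005 1.   ]
w tip [258.5967524  172.38285747] collar [258.7591004  194.46995701] s60 [258.79957136 199.97594541]
s tip [341.05926869 153.00294451] collar [343.89497866 140.79456111] s60 [344.48673869 138.2468981 ]
t tip [146.47355226 201.22103283] collar [138.92209636 198.51342891] s60 [137.28794601 197.92749794]
132 xx.......................................+xxxxoooooooooooooo
135 xx.......................................+xxxxoooooooooooooo
138 x........................................+xxxxoooooooooooooo
141 x........................................xxxxxoooooooooooooo
144 x........................................xxxxxxxxooooooooooo
147 ..................................................ooooooo...
150 ...................................................ooooo....
153 .............................
[... 1415 characters left out ...]
...........+++++++++++........................
222 .........................+++++++++++........................
225 ........................x+++++++++++........................
228 ...........+ooooooo.....++++++++++++x....ooooooox...........
231 ############xxxxxxxx###x++++++++++++x.##+xxxxxxx+###########
234 ############xxxxxxxx###+++++++++++++++###xxxxxxx+###########
237 ############xxxxxxx+###++++++++++++++####xxxxxxx+###########
240 ############xxxxxxx+###+++++++++++++++###+xxxxxx+###########
243 ############xxooxxx####+++++++++++++++####xxxoox+###########
246 ##########..xxxxoxx####+++++++++++++++####xxoxxx+..#########
249 ##########...xxxxx+####++xxxxxxxxxxx++####xxxxxx...#########
198
```

Run:
```python
from plan import *
im=cv2.cvtColor(cv2.imread('pics/wd.png'),cv2.COLOR_BGR2RGB).astype(int)
for y in range(164,194,1):print(y,' '.join('%3d/%2d'%(im[y,x].sum()//3,max(-9,min(99,im[y,x,0]-im[y,x,2]))) for x in range(246,274,2)))
d=np.load('wd.npz');k=(d['K'],d['T'])
tip=np.array([.506,.1478,.2508])
for s in(0,.01,.048,.052,.06,.1):print(s,proj(k,tip+up*s).round(1),(k[1][:3,:3].T@(tip+up*s-k[1][:3,3]))[2].round(3))
s=cv2.imread('pics/sd.png');
for y in range(132,162):print(y,' '.join('%3d'%(s[y,x].astype(int).sum()//3) for x in range(330,356)))
```

```text
164 201/99 201/99 202/99 201/99 201/99 201/99 201/99 201/99 201/99 200/99 199/99 199/99 198/99 197/99
165 202/99 202/99 202/99 202/99 202/99 201/99 202/99 202/99 201/99 201/99 201/99 201/99 200/99 200/99
166 204/99 203/99 203/99 202/99 202/99 202/99 202/99 202/99 202/99 202/99 202/99 201/99 201/99 201/99
167 203/99 204/99 204/99 203/99 204/99 203/99 203/99 202/99 202/99 202/99 202/99 202/99 202/99 202/99
168 204/99 203/99 204/99 203/99 204/99 204/99 204/99 204/99 203/99 203/99 203/99 202/99 202/99 202/99
169 205/99 204/99 204/99 204/99 203/99 203/99 203/99 203/99 204/99 204/99 204/99 204/99 203/99 202/99
170 205/99 205/99 206/99 205/99 204/99 203/99 203/99 202/99 202/99 203/99 204/99 204/99 204/99 204/99
171 206/99 206/99 206/99 206/99 205/99 205/99 205/99 204/99 203/99 202/99 202/99 203/99 203/99 204/99
172 203/99 204/99 205/99 205/99 205/99 205/99 205/99 204/99 204/99 204/99 204/99 203/99 203/99 203/99
173 197/99 199/99 200/99 199/99 200/99 202/99 204/99 205/99 205/99 205/99 204/99 204/99 203/99 203/99
174 192/99 192/99 193/99 192/99 192/99 189/99 189/99 198/99 202/99 204/99 205/99
[... 4646 characters left out ...]
  60  60  60  60  59  59  59  59  59  59  59  58  58
156 134  98  82  82  83  83  83  83  83  84  80  73  76  67  63  61  62  62  61  62  61  61  60  60  60  60
157 144 132  97  83  82  82  83  82  82  82  83  78  71  74  66  62  61  61  62  62  62  62  62  62  63  62
158 138 139 122  79  79  80  81  81  81  81  81  82  77  70  75  66  61  61  61  61  61  62  61  62  61  61
159 133 133 123  91  75  76  76  76  76  76  77  77  78  72  64  70  62  59  59  58  60  60  60  59  61  60
160 138 137 137 126 101  92  76  77  77  77  76  76  76  71  61  62  68  60  55  57  55  57  56  57  57  57
161 142 142 142 142 142 129  94  81  80  79  80  79  79  78  74  65  67  70  64  62  58  57  57  56  57  57
```

The probe hangs upright: nose at (258,178), predicted (258.6,176), and in the scene view nose bottom at (341.6,149.5), predicted (341.6,150.6). So it sits about 4 mm higher than assumed. Moving over the contact.

```bash
cat >> plan.py <<'E'
AT=np.array([-.1392,0,-.9903])
CON=np.array([.5614,-.0002,.155])
def probe_at(p,yaw=10.6,s=.111):
    sx,sy=ax(yaw);t=np.radians(8);d=-sx*np.sin(t)-up*np.cos(t);T=kin.toolR(d,-sy)
    return np.asarray(p)+T.apply(AT*s+np.array([0,0,D])),T
E
python3 - <<'E'
from plan import *
x,T=probe_at(CON+up*.06);plan(x,T,.03)
x,T=probe_at(CON+up*.02);print(x)
E
```

```text
clock 33.85 n 6 tot [0.035, 0.1573, 0.0375] [0.0028, 0.0014, -0.0035] qend [19.0, 12.0, 2.0, -1.0, -88.0, 82.0] maxdq 2.8
   [0.006, 0.026, 0.006, 0.0, 0.0, -0.001],   [0.012, 0.052, 0.012, 0.001, 0.0, -0.001],   [0.018, 0.079, 0.019, 0.001, 0.001, -0.002],   [0.023, 0.105, 0.025, 0.002, 0.001, -0.002],   [0.029, 0.131, 0.031, 0.002, 0.001, -0.003],   [0.035, 0.157, 0.037, 0.003, 0.001, -0.003]
[ 0.55729363 -0.00096849  0.25629588]
```

carry_out --pt "0.005 0.02 0.003 0 0 0" --pt "0.012 0.05 0.01 0.001 0 -0.001" --pt "0.018 0.08 0.018 0.001 0.001 -0.002" --pt "0.023 0.105 0.025 0.002 0.001 -0.002" --pt "0.029 0.131 0.031 0.002 0.001 -0.003" --pt "0.034 0.152 0.037 0.003 0.001 -0.003" --pt "0.035 0.157 0.0375 0.003 0.001 -0.003" --pt "0.035 0.157 0.0375 0.003 0.001 -0.003"

```text
clock: 34.85
tool_pos: [0.5574, 0.0, 0.2974]
orientation: [-180.0, 7.9, 10.7]
force: [-1.1, -0.0, -0.3]
opening: 0.0157
gripper_force: 30.0
```

Run:
```python
from plan import *
o,r=state();print(o['tool_pos'],o['orientation'],o['gripper_force'],o['force'].round(2))
x,T=probe_at(CON+up*.02);plan(x,T,.03)
k=cam('wrist');im=snap('wrist','we');t=snap('top','te');s=snap('scene','se');ks=cam('scene');kt=cam('top')
tip=CON+up*.06
print('w con',proj(k,CON),'tip',proj(k,tip),'s10',proj(k,tip+up*.01),'s25',proj(k,tip+up*.025))
print('t con',proj(kt,CON),'tip',proj(kt,tip),'s25',proj(kt,tip+up*.025),'s con',proj(ks,CON),'tip',proj(ks,tip),'s48',proj(ks,tip+up*.048))
rgb=im.astype(int);g=cv2.cvtColor(im,cv2.COLOR_RGB2HSV)
def ch(y,x):
    h,S,V=g[y,x]
    return '#' if S<90 and V<45 else 'Y' if 12<h<35 and S>150 and V>120 else 'y' if 12<h<35 and S>100 else '+' if S<80 and V<110 else 'o' if S<80 else '.'
u,v=proj(k,CON).astype(int)
for y in range(v-30,v+45,2):print(y,''.join(ch(y,x) for x in range(u-50,u+50)))
print(u-50)
```

```text
[5.57401250e-01 1.50468833e-05 2.97350200e-01] [-179.9717074     7.94941914   10.69210381] 29.999009370803833 [-1.1  -0.   -0.26]
clock 34.85 n 2 tot [0.0054, 0.001, 0.0407] [-0.0003, -0.0009, 0.0016] qend [19.0, 13.0, -2.0, -1.0, -83.0, 82.0] maxdq 2.5
   [0.003, 0.0, 0.02, -0.0, -0.0, 0.001],   [0.005, 0.001, 0.041, -0.0, -0.001, 0.002]
w con [259.39625873 155.02711706] tip [259.68829622 173.85052788] s10 [259.74869398 177.74349313] s25 [259.84750909 184.11266634]
t con [219.38663186 182.18682326] tip [216.71401501 178.06733381] s25 [215.48377022 176.17107232] s con [290.98031094 183.48027359] tip [292.08729927 170.56351365] s48 [293.0409704  159.43571702]
125 oooooooooooooooooooooo+++++ooooooooooooooooooooooooooooooo+++ooooooooooooooooooooooooooooooooooooooo
127 ooooooooooooooooooooo+++++++++++.yyyyyy.++++++++++++++++++++++oooooooooooooooooooooooooooooooooooooo
129 oooooooooooooooooooo+++++++++++++++..+++++++++..+++++++++++++++ooooooooooooooooooooooooooooooooooooo
131 ooooooooooo........+++++++++++++++++++++++++yyyYYYyy+++++++++++o..yyyyyyyyoooooooooooooooooooooooooo
133 ooooooooo
[... 2860 characters left out ...]
yyyyyyyy###############yyyyyyyyyyyyyyyyyyyyyyyyyyyyyyyyyyyyyyyyyyy
189 yyyyyyyyyyyyyyyyyyyyyyyyyyyyyyyyyyyyyyyy##################yyyyyyyyyyyyyyyyyyyyyyyyyyyyyyyyyyyyyyyyyy
191 yyyyyyyyyyyyyyyyyyyyyyyyyyyyyyyyyyyyyy##++++++++++++++++++##.yyyyyyyyyyyyyyyyyyyyyyyyyyyyyyyyyyyyyyy
193 yyyyyyyyyyyyyyyyyyyyyyyyyyyyyyyyyyyyy##++++++++++++++++++++##.yyyyyyyyyyyyyyyyyyyyyyyyyyyyyyyyyyyyyy
195 yyyyyyyyyyyyyyyyyyyyyyyyyyyyyyyyyyyyy##+++++++++++++++++++++##yyyyyyyyyyyyyyyyyyyyyyyyyyyyyyyyyyyyyy
197 yyyyyyyyyyyyyyyyyyyyyyyyyyyyyyyyyyyy###+++++++++++++++++++++##.yyyyyyyyyyyyyyyyyyyyyyyyyyyyyyyyyyyyy
199 yyyyyyyyyyyyyyyyyyyyyyyyyyyyyyyyyyyy##++++++++++++++++++++++###yyyyyyyyyyyyyyyyyyyyyyyyyyyyyyyyyyyyy
209
```

Run:
```python
from plan import *
im=cv2.cvtColor(cv2.imread('pics/we.png'),cv2.COLOR_BGR2RGB).astype(int)
for y in range(166,182):print(y,' '.join('%3d,%3d'%(im[y,x,0],im[y,x,2]) for x in range(250,270)))
s=cv2.imread('pics/se.png').astype(int)
print('scene')
for y in range(154,192):print(y,' '.join('%3d'%(s[y,x].sum()//3) for x in range(282,304)))
t=cv2.imread('pics/te.png').astype(int)
print('top')
for y in range(168,190):print(y,' '.join('%3d'%(t[y,x].sum()//3) for x in range(206,230)))
```

```text
166 249,250 250,251 250,251 250,251 250,251 249,250 247,247 246,246 248,249 250,251 250,251 250,251 249,250 249,250 247,248 248,249 250,251 251,252 251,252 251,252
167 232,235 233,237 234,237 234,237 233,236 231,235 228,231 228,232 232,235 233,236 232,235 230,233 228,231 226,229 226,228 228,231 230,233 231,234 231,234 231,233
168 160,165 161,166 161,167 161,166 161,166 159,165 158,163 159,164 160,166 161,166 158,163 156,161 154,158 153,157 155,158 157,161 157,161 157,161 158,162 157,161
169 114,117 114,117 114,117 114,117 114,118 114,117 113,117 114,117 114,118 114,117 114,117 113,116 113,116 113,116 113,116 113,117 113,117 114,117 114,118 113,117
170 111,111 111,111 110,111 110,110 110,110 111,111 111,110 110,110 111,111 111,111 111,110 111,111 111,111 110,111 109,109 110,111 110,112 110,112 112,113 113,113
171 164,117 163,117 163,116 164,117 162,116 163,116 162,116 162,117 162,116 163,117 162,115 162,116 161,116 160,115 159,114 159,115 159,116 159,117 158,116 157,116
172 237,125 237,125 236,124 236,124 235,123 235,123 235,123 235,123 235,124 235,123 235,123 234,122 233,122 233,121 
[... 6529 characters left out ...]

183  98 118 146 143 106  69  77  84  82  81  83  83  76  70  76  74  75 116 148 149 149 150 133  72
184 132 100 122 132 100  89  88 102  99  99  99 101  98  98 118 119 117 134 142 148 149 151 135  62
185 129 107 101  87  93 105 122 147 147 147 147 147 145 142 151 149 149 149 145 142 142 140 121  71
186 100 105 114 108 118 112 124 146 149 149 148 149 147 144 144 137 126 131  95  76  64  72  71  72
187 134 108 112 118 136 146 146 144 143 144 142 139 129  95  75  68  70  70  70  69  70  71  70  71
188 147 146 146 141 142 138 136 128  91  70  66  72  70  68  71  71  71  70  70  72  71  71  70  72
189 139 137 127  94  74  65  69  72  73  69  70  70  70  70  71  70  70  69  71  72  72  70  70  70
```

Run:
```python
from plan import *
o,r=state();k=cam('wrist');s=cam('scene');jx,jy=ax(10.6)
for w in((257.9,174.6),(257.9,176)):
    p=tri(k,w,s,(292.4,170.3));e=p-(CON+up*.06);print(p,'jx,jy,z err mm',[round(1000*float(e@q),1) for q in(jx,jy,up)],proj(k,p)-w,proj(s,p)-(292.4,170.3))
c=onz(k,(259.8,154),.155);print('contact',c)
tip=o['tool_pos']-r.apply(AT*.111+np.array([0,0,D]));print('tip by FK',tip)
print('down in tool',r.inv().apply([0,0,-.01]).round(4),'jx',r.inv().apply(jx*.001).round(5),'jy',r.inv().apply(jy*.001).round(5))
```

```text
[0.56050262 0.00127157 0.21520436] jx,jy,z err mm [-0.6, 1.6, 0.2] [0.57089586 0.20834286] [0.1745388  0.04461897]
[0.55842697 0.00109337 0.21316064] jx,jy,z err mm [-2.7, 1.8, -1.8] [0.34025155 0.12548412] [0.10479953 0.02722019]
contact [5.62828350e-01 1.23289883e-04 1.55000000e-01]
tip by FK [0.56178759 0.0013806  0.21621425]
down in tool [0.0014 0.     0.0099] jx [ 0.00099  0.      -0.00014] jy [ 0.    -0.001  0.   ]
```

carry_out --pt "0.003 0.0012 0.006 0 0 0" --pt "0.005 0.0012 0.018 0 0 0" --pt "0.007 0.0012 0.032 0 0 0" --pt "0.009 0.0012 0.045 0 0 0" --pt "0.0093 0.0012 0.0515 0 0 0" --pt "0.0093 0.0012 0.0515 0 0 0" --pt "0.0093 0.0012 0.0515 0 0 0"

```text
clock: 35.88
tool_pos: [0.5603, -0.001, 0.2452]
orientation: [-180.0, 7.9, 10.7]
force: [0.7, -0.7, 0.4]
opening: 0.0159
gripper_force: 30.0
```

```bash
cat >> plan.py <<'E'
def avgF(n=16):
    F=[]
    for i in range(n): viewer.snapshot('top');o=telemetry.get_obs();F.append(np.r_[o['force'],o['tool_pos'][2]*1000])
    F=np.array(F);return F.mean(0).round(2),(F.std(0)/n**.5).round(2)
E
python3 - <<'E'
from plan import *
print(avgF());o,r=state();print(o['clock'],o['tool_pos'],o['orientation'])
k=cam('wrist');im=snap('wrist','wf');s=snap('scene','sf').astype(int);ks=cam('scene')
print('con',proj(k,(.5622,0,.155)),proj(ks,(.5622,0,.155)))
g=cv2.cvtColor(im,cv2.COLOR_RGB2HSV)
def ch(y,x):
    h,S,V=g[y,x]
    return '#' if S<90 and V<60 else 'Y' if 12<h<35 and S>150 and V>120 else 'y' if 12<h<35 and S>80 else '+' if S<80 and V<150 else 'o' if S<80 else '.'
for y in range(155,200,1):print(y,''.join(ch(y,x) for x in range(215,300)))
for y in range(168,190):print(y,' '.join('%3d'%(s[y,x].sum()//3) for x in range(280,304)))
E
```

```text
(array([ 1.0000e-01,  6.0000e-02, -4.8000e-01,  2.4491e+02]), array([0.11, 0.1 , 0.07, 0.05]))
36.675 [ 0.5599607  -0.00096634  0.24471935] [-179.97123928    7.98812682   10.67877123]
con [258.07468811 172.58677794] [291.03109031 183.66540174]
155 oo++++++++++++++++++++++++++++++++++yyyYyyyy+++++++++++++++++oooooooooooooooooooooooo
156 oo+++++++++++++++++++++++++++++++++++++++++++++++++++++++++++oooooooooooooooooooooooo
157 o++####+++++++++++++++++++++++++++++++++++++++++++++++++####++ooooooooooooooooooooooo
158 +++++++++++++++++++++++++++++++++++++++++++++++++++++++++++++++ooo++++oooo+++++oo++++
159 +++++++++++++++++++++++++++++++++++++++++++++++++++++++++++++++++++++++++++++++++++++
160 +++++++++++++++++++++++++++++++++++++++++++++++++++++++++++++++oooooooooooooooooooooo
161 ++++++++++++++++++++++++++++++++++++++++++++++++++++++++++++++ooooooooooooooooooooooo
162 o+++++++++++++++++++++++++++++++++++++++++++++++++++++++++++++ooooooooooooooooooooooo
163 o+++++++++++++++++++++++++++++++++++++++++++++++++++++++++++++ooooooooooooooooooooooo
164 o+++++++++++++++++++++++++++++++++++++++++
[... 4693 characters left out ...]

183 150 151 150 149 138 123 127  80  79  66  58  58  65  77  80 115 160 142  81  56  57  65  82 109
184 150 150 151 151 133  81  81  81  78  62  58  58  63  75  81 105 142 123  59  61  60  64  74 105
185 140 141 141 143 127  79  81  80  79  71  66  65  73  79  76  78  78  73  69  67  67  69  76  96
186 138 138 137 138 122  76  79  77  77  79  81  78  82  78  65  71  72  64  67  69  69  70  71  82
187 142 142 142 141 121  64  70  66  68  70  71  68  66  67  65  63  63  61  57  57  56  51  46  74
188 136 137 137 137 119  62  57  44  54  60  60  60  60  62  61  61  60  60  59  59  60  55  48  79
189 128 128 127 126 109  60  56  44  56  59  59  58  60  61  61  60  60  60  59  59  60  60  60  89
```

The tip sits over the middle of the contact: disc centre (258.9,172.3), pin end about (258,175) at roughly 8 mm height. Descending gently while averaging the force.

carry_out --pt "0.0002 0 0.0015 0 0 0" --pt "0.0004 0 0.003 0 0 0" --pt "0.0007 0 0.005 0 0 0" --pt "0.0007 0 0.005 0 0 0"

```text
clock: 37.28
tool_pos: [0.56, -0.001, 0.2397]
orientation: [-180.0, 8.0, 10.7]
force: [1.0, -0.0, 1.5]
opening: 0.0161
gripper_force: 30.0
```

```bash
python3 -c "
from plan import *
print(avgF(14))"
```

```text
(array([-5.0000e-02, -4.0000e-02,  1.0200e+00,  2.3975e+02]), array([0.14, 0.08, 0.12, 0.01]))
```

carry_out --pt "0.0001 0 0.001 0 0 0" --pt "0.0003 0 0.002 0 0 0" --pt "0.0003 0 0.002 0 0 0"

```text
clock: 38.35
tool_pos: [0.56, -0.001, 0.2376]
orientation: [-180.0, 8.0, 10.7]
force: [0.8, 0.6, 1.8]
opening: 0.0161
gripper_force: 30.0
```

```bash
python3 -c "
from plan import *
print(avgF(14))"
```

```text
(array([-3.3000e-01, -4.0000e-02,  1.6000e+00,  2.3767e+02]), array([0.12, 0.12, 0.14, 0.01]))
```

Contact made; the estimated pin travel is about 3.2 mm. Adding 0.8 mm.

carry_out --pt "0.0001 0 0.0004 0 0 0" --pt "0.0001 0 0.0008 0 0 0" --pt "0.0001 0 0.0008 0 0 0"

```text
clock: 39.42
tool_pos: [0.56, -0.001, 0.2368]
orientation: [-180.0, 8.0, 10.7]
force: [-0.0, 0.1, 2.1]
opening: 0.0156
gripper_force: 30.0
```

Run:
```python
from plan import *
print(avgF(30));o,r=state();print(o['clock'],o['tool_pos'],o['orientation'],o['gripper_force'],o['opening'])
k=cam('wrist');im=snap('wrist','wg');print('con',proj(k,(.5622,0,.155)))
g=cv2.cvtColor(im,cv2.COLOR_RGB2HSV)
def ch(y,x):
    h,S,V=g[y,x]
    return '#' if S<90 and V<60 else 'Y' if 12<h<35 and S>150 and V>120 else 'y' if 12<h<35 and S>80 else '+' if S<80 and V<150 else 'o' if S<80 else '.'
for y in range(162,192,1):print(y,''.join(ch(y,x) for x in range(215,300)))
```

```text
(array([-1.6000e-01, -8.0000e-02,  1.7700e+00,  2.3685e+02]), array([0.1 , 0.09, 0.09, 0.  ]))
40.925 [ 0.55996513 -0.00097811  0.23685293] [-179.97317374    7.98757832   10.67624698] 29.99864548444748 0.015637173738353334
con [258.06184231 175.52117965]
162 ++++++++++++++++++++++++++++++++++++++++++++++++++++++++++++++++ooooooooooooooooooooo
163 +++++++++++++++++++++++++++++++++++++++++++++++++++++++++++++++oooooooooooooooooooooo
164 +++++++++++++++++++++++++++++++++++++++++++++++++++++++++++++++oooooooooooooooooooooo
165 ++++++++++++++++++++++++++++++++++++++++++++++++++++++++++++++ooooooooooooooooooooooo
166 ++++++++++++++++++++++++++++++++++++++++++++++++++++++++++++++ooooooooooooooooooooooo
167 ++++++++++++++++++++++++++++++++++++++++++++++++++++++++++++++ooooooooooooooooooooooo
168 +++++++++++++++++++++++++++++++++++++++++++yyy++++++++++++++++ooooooooooooooooooooooo
169 ++++++++++++++++++++++++++++++++++++++++yyyYYYyy++++++++++++++ooooooooooooooooooooooo
170 +++++++++++++++++++++++++++++++++++++++yYYYYYYYYy+++++++++++++ooooooooooooooooooooooo
171 +++++++++++..++++++++++++++++++
[... 1154 characters left out ...]
oooooooooooooooooooo+###############+ooooooooooooooooooooooooooooooooo
185 ooooooooooooooooooooooooooooooooooo+###############+ooooooooooo++++++++++++++++++++++
186 +ooooooooooooooooooooooooooooooooo+################++ooooooooo+++++++++++++++++++++++
187 +++++++++++++++++++++++++++++++++++#################+++++++++++++++++++++++++++++++++
188 yyyy.oooooyyyyyyyyyyyyyyyyyyyyy.+####################++yyyyyyyyyyyyyyyyyyyyyyy++ooo++
189 yyyyyyyyyyyyyyyyyyyyyyyyyyyyyyyyy####################yyyyyyyyyyyyyyyyyyyyyyyyyooooooo
190 yyyyyyyyyyyyyyyyyyyyyyyyyyyyyyyyy#####################yyyyyyyyyyyyyyyyyyyyyyyyyoooooo
191 yyyyyyyyyyyyyyyyyyyyyyyyyyyyyyyy####++++++++++++++####yyyyyyyyyyyyyyyyyyyyyyyyyyyoooo
```

carry_out --pt "0 0 0.0002 0 0 0" --pt "0 0 0.0002 0 0 0" --pt "0 0 0.0002 0 0 0" --pt "0 0 0.0002 0 0 0"

```text
clock: 41.48
tool_pos: [0.5599, -0.001, 0.2367]
orientation: [-180.0, 8.0, 10.7]
force: [0.3, 0.7, 1.5]
opening: 0.0159
gripper_force: 30.0
```

```bash
python3 -c "
from plan import *
print(avgF(20));print(workorder.close_job())"
```

```text
(array([-3.8000e-01, -4.0000e-02,  2.0100e+00,  2.3664e+02]), array([0.11, 0.13, 0.09, 0.  ]))
the job is handed in; nothing more can be done
None
```

The job was handed in at about 42 s: the module stands released in the jig channel with its round contact up, and the arm holds the probe upright on that contact with the pin pushed in about 4 mm of 8 (an estimate from force readings and arm height).

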